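Load the polarimeter tube and measure

TASK

Take the polarimeter tube with the blue caps from its rest and lay it in the V trough of the polarimeter, stopper upward, then slide it along under the detector hood until it sits on both flanks of the V and is right up against the end stop. Then shut the chamber lid fully and press the green measure key right down once the lid is shut. Leave the white-capped blank tube in its rest, and do not knock over or shove the other things on the bench.

Things in the scene. Friction and masses are not known exactly. Their poses are not given: they have to be found in the camera images.
- sample_tube: the tube to measure: loose glass polarimeter tube, 160 mm long, about 220 g, amber inside, a blue cap (28 mm diameter, 18 mm long) at each end, 16 mm glass between, a white flat-headed stopper on its middle. Origin at its middle on its axis; y along the tube, z up through the stopper. Both ends are alike: it may be laid either way round
- sample_tube_grip (a point): middle of the blue-capped tube's stopper head, 36 mm above the tube's axis. The head is a block 24 mm across the tube (x), 12 mm along it (y), from 18 to 46 mm above the axis: grip it from above with the fingers closing along the tube's y, tips at least 12 mm above the axis (the glass is below; the end caps, 14 mm high above the axis, begin 62 mm either side)
- blank_tube: the blank: the same tube with white caps and no amber contents, lying in the other place of the rest; stays there. Same frame
- tube_rest: grey plastic rest, fixed, 144 x 168 mm, with two places 76 mm apart, each a pair of V saddles that carry a tube by its caps. Origin under its middle on the bench; the tubes lie along its y, axes 38 mm above the bench, at x = +38 and -38 mm; which tube is in which place varies
- polarimeter: bench polarimeter, fixed: 137 mm deep (x -75 to +62 mm), 370 mm wide (y -205 to +165 mm), white housing. Origin on the bench, x to its back, y to its left, z up. Open-topped sample chamber y -105 to +105 mm, 106 mm deep, rim 99 mm above the bench, with an aluminium 90-degree V trough along y. Detector head at the right (-y), light source head at the left, both 132 mm high
- trough_mid (a point): point on the axis of a tube seated in the V, midway along the open chamber (polarimeter x = 0, y = 0, 75 mm above the bench); axes as the polarimeter's. The V is polished and slippery (friction about 0.2). The tube is laid down with its middle within 20 mm of this point along y, then slid toward -y
- stop_point (a point): where the seated tube's axis meets the end stop (polarimeter x = 0, y = -125 mm, 75 mm high), axes as the polarimeter's; the middle of a tube pushed home is 80 mm from it along +y. The last 20 mm of the trough lie under the detector head's hood, its underside 18 mm above the axis: a cap passes under it. With the tube home the stopper's middle is 60 mm from the hood's edge
- front_flank: flank of the V on the robot's side (-x), 230 mm long, fixed in the polarimeter; its upper edge is 26 mm to the side of the tube's axis and 6 mm above it. Its frame is the polarimeter's
- rear_flank: the opposite flank of the V, on the lid's side (+x), likewise; frame as the polarimeter's
- end_stop: dark steel plate with the detector window that ends the trough under the hood, at y = -125 mm; frame as the polarimeter's
- lid (a joint): dark chamber lid hinged along the chamber's rear edge: 0 = shut, grows as it opens, to 2.1 rad; starts open at 1.65 to 1.95 rad, leaning back. Stiff friction hinge without spring: it stays at any angle and needs up to 3 N at the lip. 207 mm along y; its cover plate, 7 mm thick, lies when shut 26 to 33 mm above the hinge line and reaches 125 mm in front of it
- lid_lip (a point): middle of the lid's lip, a tab 72 mm wide, 22 mm long, 7 mm thick that continues the cover plate beyond its front edge; shut, it is 138 mm in front of the hinge line and 29.5 mm above it. Open, it sticks up at the top: hook it from behind with closed fingers, draw it forward, then press it down
- lid_hinge (a point): middle of the lid's hinge line (polarimeter x = +63 mm, 99 mm above the bench), axes as the polarimeter's; the line runs along y
- measure_key (a joint): green round push key, 22 mm in diameter, on the top of the detector head near its front: 0 = up, 0.005 m = fully down; spring return, fully down takes about 4 N, rigid beyond
- measure_key_top (a point): middle of the green key's top face, pressed straight down
- sample_cup: bystander: specimen cup with a red lid, 62 mm across, 68 mm high, loose; origin under its middle
- dropper: bystander: amber dropper bottle, 33 mm across, 102 mm high, loose; origin under its middle
- digital_timer: bystander: small white timer, 62 x 66 x 19 mm, loose; origin under its middle
- marker: bystander: white marker pen with a red cap, 136 mm long, loose; origin under its middle

How it is judged:
By the outcome, as a careful person would: the job done as asked, in the order asked, and still so for the second after the job is handed in, with the robot touching nothing.
It also fails if it takes over 58 s, if anything falls off the work surface, if the arm or the gripper's body presses on something with over 40 N, if the wrist force passes 120 N, or if a joint passes its speed limit or range.

ROBOT

A 7-joint arm with a two-finger parallel gripper is mounted at the origin on a cart in front of the work surface, level with it; the furniture and walls round the work are solid. World frame = base frame: x ahead of the robot, y to its left, z up, the work surface at z = 0. Lengths are in mm, angles in rad, forces in N, time in s.
With the tool pointing down it reaches from about 375 to 925 mm from the base axis. Payload 3.1 kg.
Tool frame: the origin (TCP) lies on the centre line of the jaws, within the pads' length; the fingertips stand 14 mm ahead of it and the grasp point (between the pads) lies 5 mm behind it; y points along the fingers, x is the direction in which the jaws open and shut, and the axes are right-handed (so a half turn about y gives the same grasp; the last joint's range is limited). The gripper opens to 85 mm and grips with 20 to 120 N. Pads are 22 mm wide; open, the fingers measure 114 mm over their backs; the gripper's body (76 mm by 85 mm) begins 54 mm behind the grasp point. The pads swing forward as they close: fully open they stand 13 mm farther back than shut.
Start: joints at [-1.207, 0.383, 0.044, 1.598, -0.018, 1.161, -0.05], TCP at [289.594, 581.927, 245.269] pointing down, gripper open.
Joint ranges: [-2.61, 2.61], [-0.41, 2.15], [-1.48, 1.57], [0, 2.5], [-1.57, 4.71], [0.05, 1.97], [-2.85, 2.85]. Speed limits (rad/s): [2.79, 2.79, 3.14, 3.14, 3.14, 3.14, 3.14].

INTERFACE

Orientations are given as a unit quaternion [x, y, z, w].
In Python, from cell import env gives the robot as it stands.
- The arm moves only by the tool jog_arm, never from a script. Its argument "series" is one flat list of numbers, 7 for each row, row after row: the shift along the tool's x, y, z in m, then the turn, a rotation vector about the tool's x, y, z in degrees, then the closure, from 0 (fully open) to 1 (shut). In form: [x, y, z, ax, ay, az, gripper, x, y, z, ax, ay, az, gripper, ...]. A call has 1 to 5 rows; each row shifts and turns the commanded pose from where the row before left it, along the tool's axes as they then stand; what a row does not reach is not made up. A row lasts 1/8 s, in which the tool goes at most 62.5 mm and 10.7 degrees, less where a joint would pass 70% of its speed; a pose out of reach is approached as far as the arm can. A call with a gripper value outside its range is refused whole. The fingers move at their own pace and stop on an object; "newtons" is the grip in N (left out, the last holds). Time passes only in rows, so rows that do not move let the fingers close. It gives the time, the measured TCP pose, the force and the opening at its end, in the units of the state.
- env.get_obs(): the state, without advancing time (a new reading comes with each control period).
- env.get_image(name): name is "scene" or "side" or "wrist"; returns the picture (384x512x3 uint8, red, green, blue); there is no depth.
- env.get_calibration(name): a dict with "K" (3x3 intrinsics, pixels), "D" ([k1, k2, p1, p2, k3] as OpenCV has them; the pictures are not rectified), "rvec" (rotation vector, rad) and "tvec" (3), from world to camera coordinates, as OpenCV has them. Camera axes: x right, y down, z forward; pixel columns grow to the right and rows downward; lengths in mm; the calibration is good to about 2 mm. A picture is of the moment at which its call begins: read the wrist's pose just before it. get_calibration takes no time and is no camera call; for the wrist camera it gives the pose at the moment of the call.
- env.finish_job(): hands the job in, once; it reports no verdict.
The state is a dict: "t": time; "joints": joint angles; "joint_velocities": joint speeds; "tau": joint torques, N m; "tcp_pos": TCP position; "orientation": TCP orientation; "contact_force": force on the tool from outside, world axes, zero at the start; "torque": the same for the moment, N m; "width": opening from 0.0 (shut) to 1.0 (fully open).
Only numpy, scipy, OpenCV 4.12 (cv2) and the standard library are available. Lean on these libraries where they do the work, as an engineer would, in place of code of your own. Each camera call takes 0.05 s, during which the arm holds its last target.

## Working session

There is one attempt and no reset: what is moved stays moved. The work goes in short steps, Python scripts to look and compute and a tool call to move; the robot and the scene stay as the last step left them, time stands still between calls to the robot, and variables do not carry over. Pictures are saved under pics/ and viewed, and the job is handed in when it is done.

Besides the shell and the picture viewer there is one more tool, called after "Request:" as name(argument=value, ...), one argument or row to a line, values as JSON. jog_arm: Moves the arm, as the interface text tells. Its arguments: {"type":"object","properties":{"series":{"type":"array"},"newtons":{"type":"number"}},"required":["series"]}

```bash
ls; mkdir -p pics; python3 - <<'E'
from cell import env
import cv2
o=env.get_obs(); print(o)
for n in ["scene","side","wrist"]:
    c=env.get_calibration(n); print(n,c)
    im=env.get_image(n); cv2.imwrite(f"pics/{n}0.png",im[:,:,::-1])
E
```

```text
pics
{'t': 0.0, 'joints': array([-1.20683861,  0.38387416,  0.04381881,  1.59963245, -0.01790848,
        1.1611818 , -0.04989605]), 'joint_velocities': array([-5.56308162e-04, -1.15084990e-03, -4.09244290e-06, -1.61997294e-03,
       -1.35052863e-03, -1.37932588e-05, -5.18923275e-04]), 'tau': array([-8.75355067e-05, -4.33449268e+01,  1.02461457e+00, -2.49516410e+01,
        1.06361829e-02,  1.13137130e-02,  1.53547882e-05]), 'tcp_pos': array([289.16899531, 581.09405746, 243.83447748]), 'orientation': array([ 0.60167433,  0.37155729, -0.3731307 , -0.60058859]), 'contact_force': array([-0.48005646, -0.02539878, -0.38523796]), 'torque': array([ 0.03944537,  0.01268735, -0.00482854]), 'width': 0.997340681517196}
scene {'K': array([[428.47030788,   0.        , 253.95184508],
       [  0.        , 428.47030788, 194.77522139],
       [  0.        ,   0.        ,   1.        ]]), 'D': array([-0.0813609,  0.       ,  0.       ,  0.       ,  0.       ]), 'rvec': array([ 1.27453899, -1.89326714,  1.11043347]), 'tvec': array([ 134.24876128,  392.86304164, 1106.72286129])}
side {'K': array([[401.69241794,   0.        , 251.96906803],
       [  0.        , 401.69241794, 181.50246862],
       [  0.        ,   0.        ,   1.        ]]), 'D': array([0.04632837, 0.        , 0.        , 0.        , 0.        ]), 'rvec': array([ 2.45202647, -0.9823607 ,  0.25368765]), 'tvec': array([-506.62288058,  353.28276351, 1158.48582265])}
wrist {'K': array([[305.78717322,   0.        , 257.15669941],
       [  0.        , 305.78717322, 194.34778396],
       [  0.        ,   0.        ,   1.        ]]), 'D': array([0.02455998, 0.        , 0.        , 0.        , 0.        ]), 'rvec': array([-2.43704279, -1.51223767, -0.23422082]), 'tvec': array([-649.80316123,  -40.61850193,  380.16587487])}
```

```bash
python3 - <<'E'
import cv2
from scipy.spatial.transform import Rotation as R
print(R.from_quat([0.60167433,  0.37155729, -0.3731307 , -0.60058859]).as_matrix().round(3))
E
```

```text
[[ 0.445 -0.001 -0.895]
 [ 0.895 -0.002  0.445]
 [-0.003 -1.    -0.   ]]
```

View pics/scene0.png

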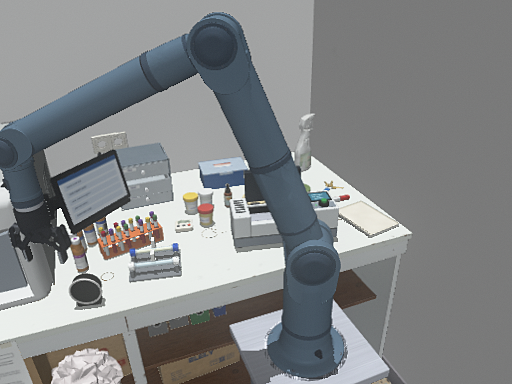

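View pics/side0.png

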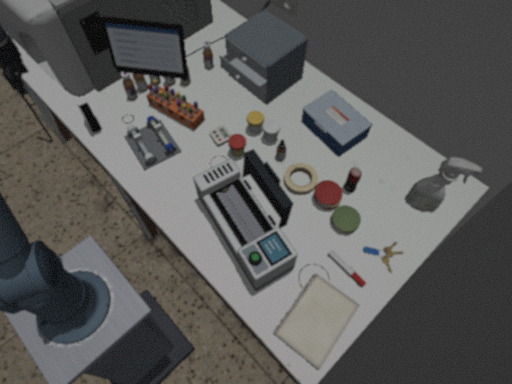

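View pics/wrist0.png

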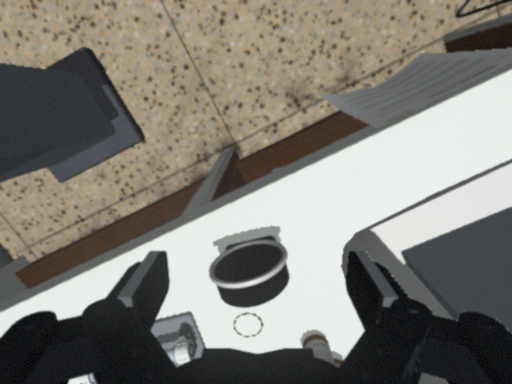

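```bash
python3 - <<'E'
import cv2
a=cv2.imread('pics/side0.png')
cv2.imwrite('pics/side0a.png',cv2.resize(a[145:295,180:310],None,fx=4.5,fy=4,interpolation=cv2.INTER_CUBIC)[:600] if 0 else cv2.resize(a[145:295,180:310],None,fx=4,fy=4,interpolation=cv2.INTER_CUBIC))
cv2.imwrite('pics/side0b.png',cv2.resize(a[100:180,110:210],None,fx=7,fy=7,interpolation=cv2.INTER_CUBIC))
b=cv2.imread('pics/scene0.png')
cv2.imwrite('pics/scene0a.png',cv2.resize(b[155:285,120:350],None,fx=3.4,fy=3.4,interpolation=cv2.INTER_CUBIC))
E
```

```text
(no output)
```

View pics/side0a.png

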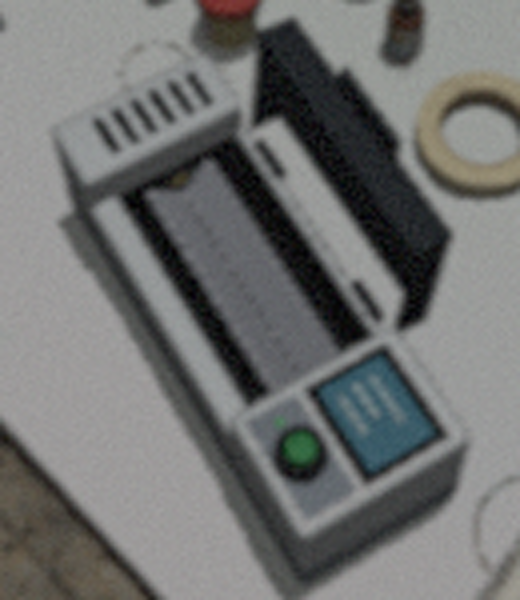

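View pics/side0b.png

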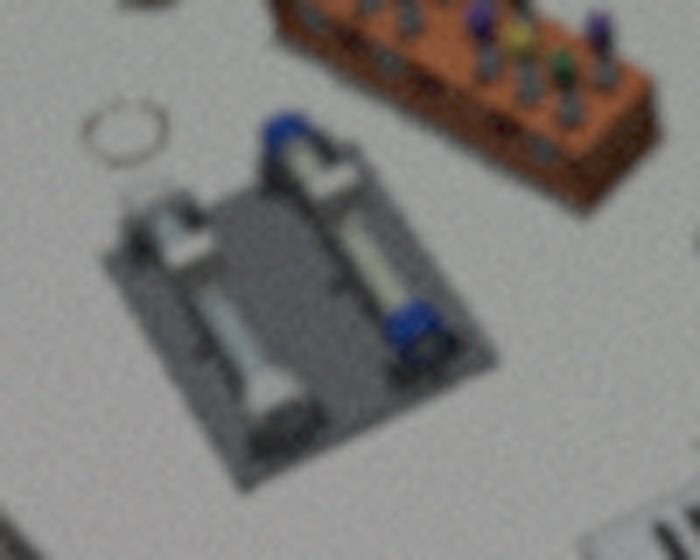

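View pics/scene0a.png

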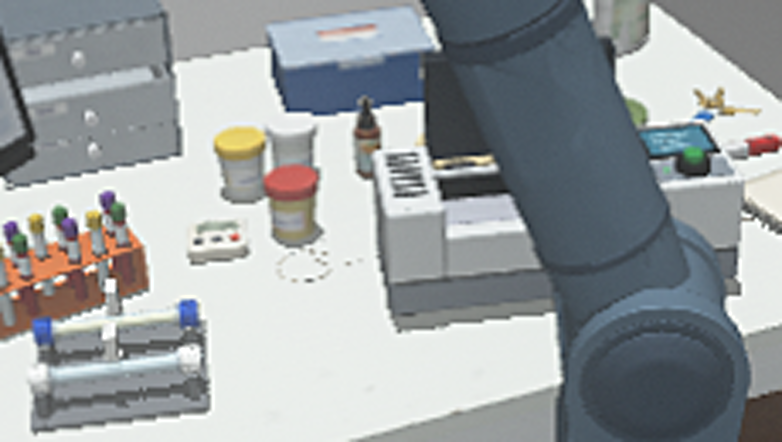

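```bash
cat > h.py <<'E'
import numpy as np, cv2
from scipy.optimize import least_squares
from scipy.spatial.transform import Rotation as R
def proj(c,P):
    return cv2.projectPoints(np.asarray(P,float).reshape(-1,1,3),c['rvec'],c['tvec'],c['K'],c['D'])[0][:,0]
def src(p,f,off): return (np.asarray(p,float)+.5)/f-.5+np.asarray(off)
def ray(c,p):
    u=cv2.undistortPoints(np.asarray(p,float).reshape(-1,1,2),c['K'],c['D'])[:,0]
    Rm=cv2.Rodrigues(c['rvec'])[0]; o=-Rm.T@c['tvec']
    return o,(np.c_[u,np.ones(len(u))]@Rm)
def atz(c,p,z):
    o,d=ray(c,p); return o+d*((z-o[2])/d[:,2])[:,None]
E
cat > fit0.py <<'E'
from h import *
from cell import env
S=env.get_calibration('side');C=env.get_calibration('scene')
sa=lambda p:src(p,4,(180,145)); sb=lambda p:src(p,7,(110,100)); ca=lambda p:src(p,3.4,(120,155))
obs=[(S,sa((232,410)),(-75,-105,132)),(S,sa((302,535)),(-75,-205,132)),(S,sa((466,437)),(62,-205,132)),(S,sa((392,330)),(62,-105,132)),
(S,sa((55,128)),(-75,165,132)),(S,sa((78,195)),(-75,105,132)),(S,sa((240,100)),(62,105,132)),(S,sa((205,60)),(62,165,132)),
(C,ca((392,330)),(-75,165,0)),(C,ca((388,212)),(-75,165,132)),(C,ca((443,208)),(-75,105,132)),(C,ca((740,182)),(-75,-205,132))]
def model(q,P):
    c,s=np.cos(q[2]),np.sin(q[2]); x,y,z=P
    return [q[0]+c*x-s*y,q[1]+s*x+c*y,z]
def res(q): return np.concatenate([proj(c,model(q,P))[0]-p for c,p,P in obs])
for y0 in (0,1.57,-1.57,3.1):
    r=least_squares(res,[600,0,y0],loss='soft_l1',x_scale=[100,100,1]);print(r.x,r.cost)
    if y0==0: print(r.fun.reshape(-1,2).round(1))
# rest
obs2=[(S,sb((287,130)),(0,71,42)),(S,sb((418,320)),(0,-71,42)),(C,ca((188,312)),(0,-71,42)),(C,ca((43,330)),(0,71,42))]
for p in [(105,258),(245,490),(495,362),(355,145)]: print('corner z0,z6',atz(S,sb(p),0).round(0),atz(S,sb(p),6).round(0))
for p,z in [((287,130),42),((418,320),42),((332,178),82),((190,243),82)]: print('side',atz(S,sb(p),z).round(1))
for p,z in [((188,312),42),((43,330),42),((110,290),82),((112,340),82)]: print('scene',atz(C,ca(p),z).round(1))
E
python3 fit0.py
```

```text
[ 5.12460270e+02 -1.47036972e+02 -2.15672405e-01] 15.966948539874231
[[-2.   1.5]
 [-0.4  1.2]
 [ 1.7 -0.3]
 [ 0.  -2.5]
 [-2.4 -0.4]
 [ 1.  -2.3]
 [ 0.5  0.9]
 [-0.5 -3.1]
 [-0.1 -1.6]
 [-0.7  0.7]
 [ 1.   0. ]
 [ 2.5 -1.4]]
[ 5.12460270e+02 -1.47036972e+02 -2.15672402e-01] 15.966948539874052
[ 5.12460270e+02 -1.47036972e+02 -2.15672397e-01] 15.966948539874014
[ 5.12460270e+02 -1.47036972e+02 -2.15672421e-01] 15.966948539877666
corner z0,z6 [[444. 399.   0.]] [[443. 394.   6.]]
corner z0,z6 [[413. 235.   0.]] [[412. 231.   6.]]
corner z0,z6 [[549. 210.   0.]] [[547. 206.   6.]]
corner z0,z6 [[582. 369.   0.]] [[580. 365.   6.]]
side [[548.7 368.1  42. ]]
side [[524.2 228.1  42. ]]
side [[533.9 296.5  82. ]]
side [[460.9 311.9  82. ]]
scene [[517.5 227.9  42. ]]
scene [[542.8 367.7  42. ]]
scene [[525.7 298.8  82. ]]
scene [[442.4 310.9  82. ]]
```

```bash
python3 - <<'E'
from h import *
from cell import env
S=env.get_calibration('side');W=env.get_calibration('wrist')
print('cam pos',-cv2.Rodrigues(W['rvec'])[0].T@W['tvec'], cv2.Rodrigues(W['rvec'])[0].round(3))
print(proj(S,[[289,581,244],[289,581,0],[535,298,82],[535,298,250]]))
for p in [(150,75),(175,105),(90,118),(105,20),(186,75)]: print(p,atz(S,p,0).round(0),atz(S,p,150).round(0))
E
```

```text
cam pos [219.73339804 617.1072963  373.5590014 ] [[ 0.444  0.896 -0.001]
 [ 0.853 -0.423  0.305]
 [ 0.273 -0.137 -0.952]]
[[ 24.94804271  82.43444561]
 [ 59.19888977 130.87588842]
 [156.98633485 124.57354508]
 [145.15938166  90.21233253]]
(150, 75) [[691. 579.   0.]] [[626. 435. 150.]]
(175, 105) [[667. 390.   0.]] [[605. 269. 150.]]
(90, 118) [[401. 556.   0.]] [[374. 415. 150.]]
(105, 20) [[744. 974.   0.]] [[673. 779. 150.]]
(186, 75) [[794. 481.   0.]] [[717. 349. 150.]]
```

```bash
python3 - <<'E'
from h import *
from cell import env
S=env.get_calibration('side');C=env.get_calibration('scene')
for n,a,b in [('mon c',(147,48),(91,190)),('mon BR',(186,78),(130,200)),('mon TR',(186,25),(118,151)),('mon BL',(108,70),(63,230))]:
    o1,d1=ray(S,a);o2,d2=ray(C,b)
    A=np.c_[d1[0],-d2[0]];t=np.linalg.lstsq(A,o2-o1,rcond=None)[0]
    print(n,o1+t[0]*d1[0],o2+t[1]*d2[0])
E
```

```text
mon c [654.52495782 455.666376   237.33845632] [655.59630292 457.45777778 239.79815958]
mon BR [707.91422142 338.42036802 149.81244831] [707.57123233 337.90370016 149.18915101]
mon TR [755.44687825 353.14526792 331.49978349] [751.69198276 346.83611426 322.19860685]
mon BL [531.75885517 544.35055946 159.0703154 ] [540.40934453 559.08317415 177.90906126]
```

```bash
cat >> h.py <<'E'
def Rdown(a_deg):
    a=np.radians(a_deg);return np.c_[[np.cos(a),np.sin(a),0],[0,0,-1],[-np.sin(a),np.cos(a),0]]
def plan(o,pos,Rt,n,g):
    """straight line; shift expressed in tool axes before each row's turn"""
    R0=R.from_quat(o['orientation']); p0=np.array(o['tcp_pos']); rv=(R0.inv()*R.from_matrix(Rt)).as_rotvec()
    print('dist',np.linalg.norm(pos-p0),'turn deg',np.degrees(rv).round(2))
    for i in range(n):
        Ri=R0*R.from_rotvec(rv*i/n)
        s=Ri.inv().apply((pos-p0)/n)/1000
        print(', '.join(f'{v:.4f}' for v in s)+', '+', '.join(f'{v:.2f}' for v in np.degrees(rv)/n)+f', {g}')
E
python3 - <<'E'
from h import *
from cell import env
o=env.get_obs(); plan(o,np.array([536,298,240]),Rdown(80.1),10,0)
E
```

```text
dist 375.6741763561993 turn deg [-1.000e-02 -1.655e+01 -1.200e-01]
-0.0144, 0.0005, -0.0347, -0.00, -1.66, -0.01, 0
-0.0154, 0.0004, -0.0343, -0.00, -1.66, -0.01, 0
-0.0164, 0.0004, -0.0338, -0.00, -1.66, -0.01, 0
-0.0173, 0.0004, -0.0333, -0.00, -1.66, -0.01, 0
-0.0183, 0.0004, -0.0328, -0.00, -1.66, -0.01, 0
-0.0192, 0.0004, -0.0323, -0.00, -1.66, -0.01, 0
-0.0201, 0.0004, -0.0317, -0.00, -1.66, -0.01, 0
-0.0211, 0.0004, -0.0311, -0.00, -1.66, -0.01, 0
-0.0219, 0.0004, -0.0305, -0.00, -1.66, -0.01, 0
-0.0228, 0.0004, -0.0298, -0.00, -1.66, -0.01, 0
```

Request:
jog_arm(
  series=[-0.0144,0.0005,-0.0347,0,-1.66,0,0,-0.0154,0.0005,-0.0343,0,-1.66,0,0,-0.0164,0.0005,-0.0338,0,-1.66,0,0,-0.0173,0.0005,-0.0333,0,-1.66,0,0,-0.0183,0.0005,-0.0328,0,-1.66,0,0],
)

```text
t: 0.78
tcp_pos: [413.4, 439.0, 242.3]
orientation: [0.572, 0.415, -0.415, -0.572]
contact_force: [0.1, 0.7, 0.2]
width: 0.999
```

Request:
jog_arm(
  series=[-0.0192,0,-0.0323,0,-1.66,0,0,-0.0201,0,-0.0317,0,-1.66,0,0,-0.0211,0,-0.0311,0,-1.66,0,0,-0.0219,0,-0.0305,0,-1.66,0,0,-0.0228,0,-0.0298,0,-1.66,0,0],
)

```text
t: 1.4
tcp_pos: [536.7, 297.6, 242.3]
orientation: [-0.541, -0.455, 0.456, 0.541]
contact_force: [0.5, 0.2, 0.1]
width: 0.999
```

Request:
jog_arm(
  series=[0,0,0,0,0,0,0,0,0,0,0,0,0,0],
)

```text
t: 1.65
tcp_pos: [535.5, 299.3, 242.4]
orientation: [-0.541, -0.455, 0.455, 0.541]
contact_force: [-0.7, 0.7, 0.5]
width: 0.997
```

```bash
python3 - <<'E'
from h import *
from cell import env
o=env.get_obs(); print(o['t'],o['tcp_pos'],R.from_quat(o['orientation']).as_matrix().round(3),o['joints'].round(2),o['contact_force'])
import pickle
c=env.get_calibration('wrist');pickle.dump((o,c),open('w1.pkl','wb'))
im=env.get_image('wrist');cv2.imwrite('pics/wrist1.png',im[:,:,::-1])
cv2.imwrite('pics/wrist1a.png',cv2.resize(im[:,:,::-1],None,fx=1.5,fy=1.5,interpolation=cv2.INTER_CUBIC))
E
```

```text
1.65 [535.54610284 299.31782467 242.35886691] [[ 0.171 -0.001 -0.985]
 [ 0.985  0.     0.171]
 [ 0.    -1.     0.001]] [-0.72  0.32  0.17  1.7  -0.06  1.13  0.87] [-0.70414165  0.74691666  0.47449598]
```

View pics/wrist1a.png

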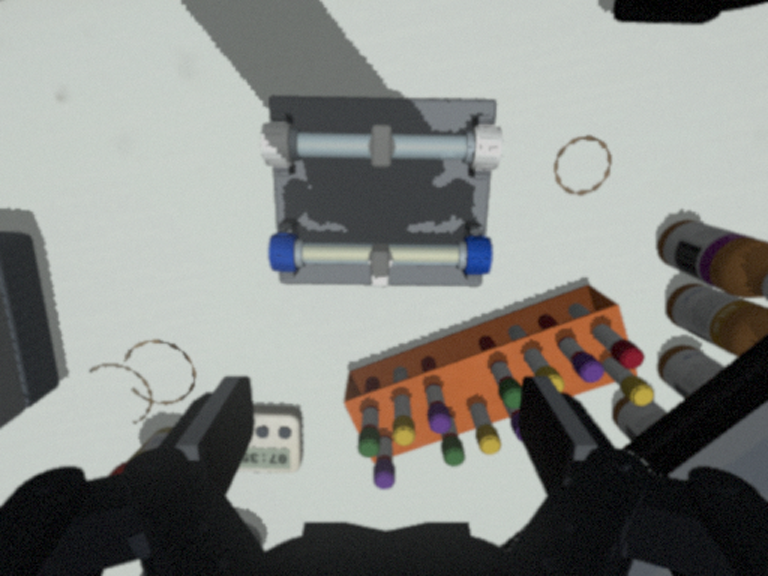

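```bash
python3 - <<'E'
import cv2
a=cv2.imread('pics/wrist1.png')
cv2.imwrite('pics/wrist1b.png',cv2.resize(a[145:205,170:340],None,fx=4.7,fy=4.7,interpolation=cv2.INTER_CUBIC))
E
```

```text
(no output)
```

View pics/wrist1b.png

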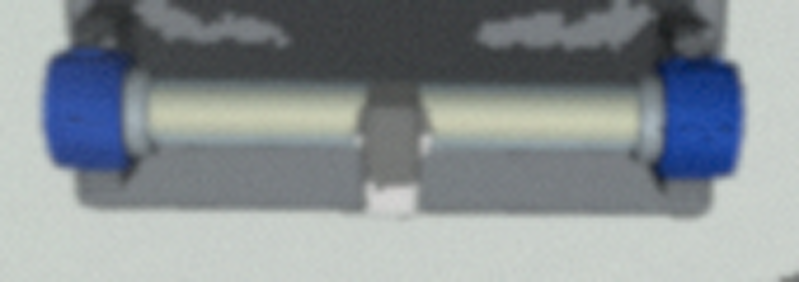

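```bash
python3 - <<'E'
from h import *
import pickle
o,c=pickle.load(open('w1.pkl','rb'))
w=lambda p:src(p,4.7,(170,145))
def q(p,z): return atz(c,w(p),z)[0]
L=q((43,110),40);Rr=q((744,119),40);print('ends',L,Rr,np.linalg.norm(L-Rr),(L+Rr)/2)
d=L-Rr
print('ang',np.degrees(np.arctan2(d[1],d[0])))
for p in [(391,153),(391,213),(362,153),(420,153),(391,93)]: print('stopper',p,q(p,84))
E
```

```text
ends [518.47674823 215.47679566  40.        ] [548.68556912 377.94409343  40.        ] 165.25191587809866 [533.58115867 296.71044454  40.        ]
ang -100.5331663336834
stopper (391, 153) [531.55758768 296.91229587  84.        ]
stopper (391, 213) [544.3051087  294.65969301  84.        ]
stopper (362, 153) [530.54023346 291.01120241  84.        ]
stopper (420, 153) [532.57536298 302.81380768  84.        ]
stopper (391, 93) [519.14346294 299.10634718  84.        ]
```

```bash
python3 - <<'E'
from h import *
from cell import env
o=env.get_obs(); plan(o,np.array([532.5,296.8,69]),Rdown(79.6),5,0.3)
E
```

```text
dist 173.454436530164 turn deg [-0.08  0.65  0.02]
-0.0008, 0.0347, 0.0003, -0.02, 0.13, 0.00, 0.3
-0.0008, 0.0347, 0.0003, -0.02, 0.13, 0.00, 0.3
-0.0008, 0.0347, 0.0004, -0.02, 0.13, 0.00, 0.3
-0.0008, 0.0347, 0.0004, -0.02, 0.13, 0.00, 0.3
-0.0008, 0.0347, 0.0004, -0.02, 0.13, 0.00, 0.3
```

Request:
jog_arm(
  series=[-0.0007,0.032,0.0004,0,0.13,0,0.3,-0.0007,0.032,0.0004,0,0.13,0,0.3,-0.0007,0.032,0.0004,0,0.13,0,0.3,-0.0007,0.032,0.0004,0,0.13,0,0.3,0,0,0,0,0,0,0.4],
)

```text
t: 2.33
tcp_pos: [530.3, 296.7, 111.6]
orientation: [-0.542, -0.451, 0.456, 0.543]
contact_force: [-0.7, 0.1, -0.3]
width: 0.603
```

```bash
python3 - <<'E'
from h import *
from cell import env
for i in range(2): 
  o=env.get_obs(); print(o['t'],o['tcp_pos'],R.from_quat(o['orientation']).as_matrix()[:,0].round(3),o['width'])
im=env.get_image('wrist');cv2.imwrite('pics/wrist2.png',cv2.resize(im[:,:,::-1],None,fx=1.5,fy=1.5,interpolation=cv2.INTER_CUBIC))
E
```

```text
2.325 [530.33929385 296.74369792 111.63277317] [ 0.177  0.984 -0.004] 0.6032844576036643
2.325 [530.33929385 296.74369792 111.63277317] [ 0.177  0.984 -0.004] 0.6032844576036643
```

View pics/wrist2.png

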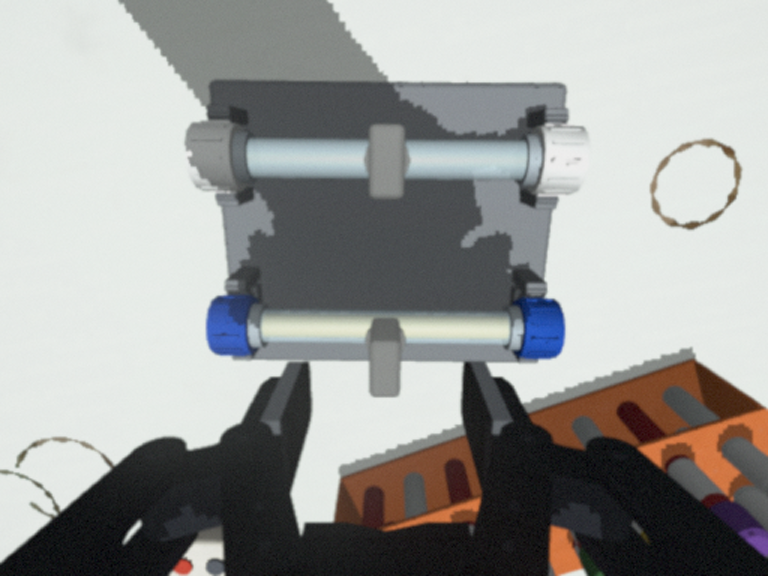

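```bash
python3 - <<'E'
from h import *
from cell import env
c=env.get_calibration('wrist');o=env.get_obs();print(o['tcp_pos'])
w=lambda p:src(p,1.5,(0,0))
for p,z in [((385,396),84),((369,396),84),((402,396),84),((207,326),40),((564,329),40)]: print(p,atz(c,w(p),z)[0].round(1))
plan(o,np.array([532.5,296.8,69]),Rdown(79.6),2,0.4)
E
```

```text
[532.26120175 297.36502203 113.76534151]
(385, 396) [548.  295.2  84. ]
(369, 396) [546.8 289.   84. ]
(402, 396) [549.1 301.8  84. ]
(207, 326) [521.4 214.   40. ]
(564, 329) [552.7 380.7  40. ]
dist 44.76954405551748 turn deg [-0.16  0.18 -0.09]
-0.0002, 0.0224, -0.0002, -0.08, 0.09, -0.04, 0.4
-0.0002, 0.0224, -0.0002, -0.08, 0.09, -0.04, 0.4
```

Request:
jog_arm(
  series=[0,0.0225,-0.001,0,0,0,0.4,0,0.0225,-0.001,0,0,0,0.4,0,0,0,0,0,0,0.4,0,0,0,0,0,0,0.4],
)

```text
t: 2.88
tcp_pos: [537.3, 297.1, 71.7]
orientation: [0.543, 0.454, -0.452, -0.543]
contact_force: [0.7, -1.0, 0.5]
width: 0.598
```

Request:
jog_arm(
  series=[0,0,0,0,0,0,1,0,0,0,0,0,0,1,0,0,0,0,0,0,1,0,0,0,0,0,0,1,0,0,0,0,0,0,1],
  newtons=50,
)

```text
t: 3.5
tcp_pos: [536.8, 295.7, 71.0]
orientation: [0.543, 0.453, -0.452, -0.543]
contact_force: [-2.3, -1.2, 6.1]
width: 0.13
```

```bash
python3 - <<'E'
from h import *
from cell import env
im=env.get_image('wrist');cv2.imwrite('pics/wrist3.png',cv2.resize(im[:,:,::-1],None,fx=1.5,fy=1.5,interpolation=cv2.INTER_CUBIC))
o=env.get_obs(); print(o['t'],o['tcp_pos'],R.from_quat(o['orientation']).as_matrix()[:,0].round(3),o['width'],o['contact_force'],o['torque'])
E
```

```text
3.55 [536.77874319 295.73064647  71.02015287] [0.181 0.983 0.   ] 0.12903777439693678 [-1.0337755  -1.34304229  5.88000602] [-0.32602857  0.34100489 -0.11759813]
```

View pics/wrist3.png

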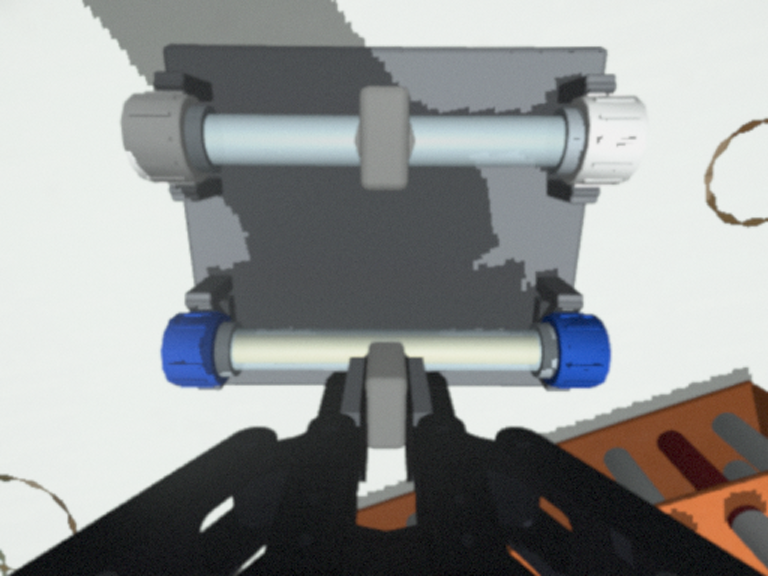

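Request:
jog_arm(
  series=[0,-0.02,0,0,0,0,1,0,-0.035,0,0,0,0,1,0,-0.035,0,0,0,0,1,0,-0.035,0,0,0,0,1,0,-0.035,0,0,0,0,1],
)

```text
t: 4.18
tcp_pos: [535.6, 295.7, 231.1]
orientation: [-0.543, -0.453, 0.453, 0.543]
contact_force: [0.1, 1.0, -2.7]
width: 0.13
```

```bash
python3 - <<'E'
from h import *
from cell import env
o=env.get_obs(); print(o['t'],o['tcp_pos'],R.from_quat(o['orientation']).as_matrix().round(3),o['width'],o['contact_force'],o['torque'])
for n in ('wrist','side','scene'):
    im=env.get_image(n)[:,:,::-1];cv2.imwrite(f'pics/{n}4.png',im)
im=cv2.imread('pics/wrist4.png');cv2.imwrite('pics/wrist4a.png',cv2.resize(im,None,fx=1.5,fy=1.5,interpolation=cv2.INTER_CUBIC))
b=cv2.imread('pics/scene4.png')
cv2.imwrite('pics/scene4a.png',cv2.resize(b[155:285,120:350],None,fx=3.4,fy=3.4,interpolation=cv2.INTER_CUBIC))
a=cv2.imread('pics/side4.png')
cv2.imwrite('pics/side4a.png',cv2.resize(a[80:295,120:310],None,fx=2.7,fy=2.7,interpolation=cv2.INTER_CUBIC))
E
```

```text
4.175 [535.56787026 295.70396108 231.08321862] [[ 0.18  -0.001 -0.984]
 [ 0.984 -0.     0.18 ]
 [-0.    -1.     0.   ]] 0.12983360026180954 [ 0.11247834  1.02511468 -2.72109225] [-0.00738687 -0.07178297 -0.02380165]
```

View pics/wrist4a.png

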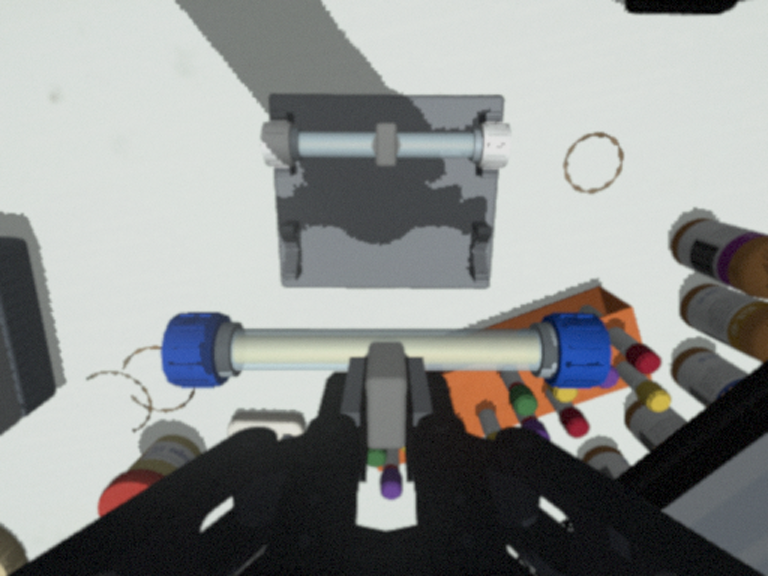

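View pics/scene4a.png

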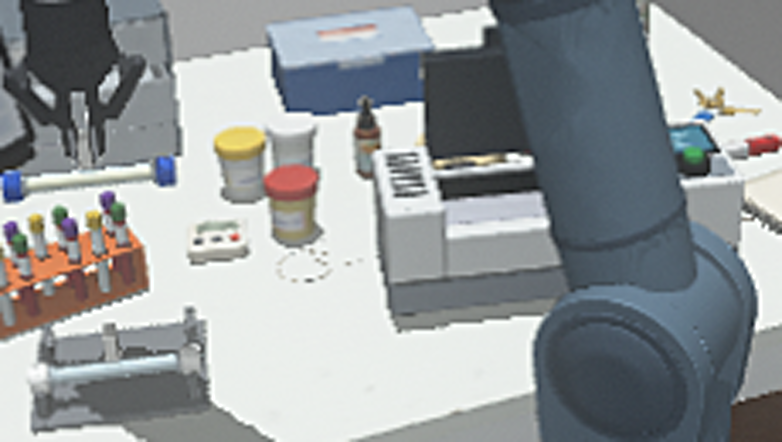

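View pics/side4a.png

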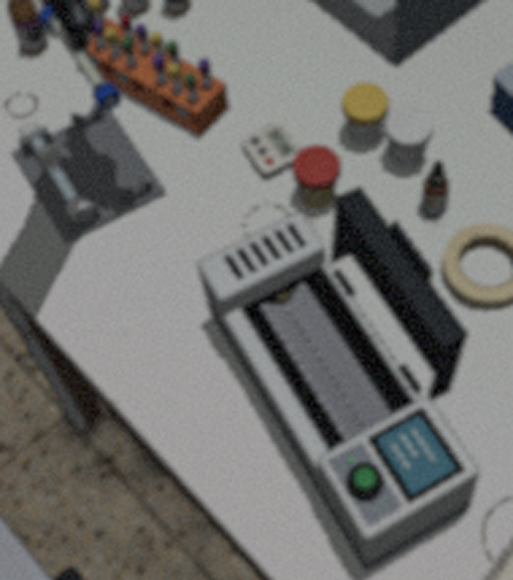

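```bash
python3 - <<'E'
from h import *
from cell import env
c=env.get_calibration('wrist');o=env.get_obs();print(o['tcp_pos'])
w=lambda p:src(p,1.5,(0,0))
zz=o['tcp_pos'][2]-33
Rt=R.from_quat(o['orientation'])
for p in [(162,350),(610,350),(386,350)]: print(p,Rt.inv().apply(atz(c,w(p),zz)[0]-o['tcp_pos']).round(1))
for p in [(386,447),(386,343)]: print(p,Rt.inv().apply(atz(c,w(p),zz+46)[0]-o['tcp_pos']).round(1))
plan(o,np.array([510,-147,231]),Rdown(77.6),15,1)
E
```

```text
[537.52810122 296.77486973 232.5042092 ]
(162, 350) [-85.   32.6   2.5]
(610, 350) [87.5 33.4  2.3]
(386, 350) [ 1.  33.   2.3]
(386, 447) [  1.  -13.   -7.9]
(386, 343) [  1.  -13.1  25.9]
dist 444.6304015776763 turn deg [0.23 2.03 0.24]
-0.0294, -0.0000, -0.0035, 0.02, 0.14, 0.02, 1
-0.0294, -0.0000, -0.0036, 0.02, 0.14, 0.02, 1
-0.0294, 0.0000, -0.0037, 0.02, 0.14, 0.02, 1
-0.0294, 0.0000, -0.0037, 0.02, 0.14, 0.02, 1
-0.0294, 0.0000, -0.0038, 0.02, 0.14, 0.02, 1
-0.0294, 0.0000, -0.0039, 0.02, 0.14, 0.02, 1
-0.0294, 0.0000, -0.0039, 0.02, 0.14, 0.02, 1
-0.0294, 0.0000, -0.0040, 0.02, 0.14, 0.02, 1
-0.0294, 0.0001, -0.0041, 0.02, 0.14, 0.02, 1
-0.0294, 0.0001, -0.0041, 0.02, 0.14, 0.02, 1
-0.0293, 0.0001, -0.0042, 0.02, 0.14, 0.02, 1
-0.0293, 0.0001, -0.0043, 0.02, 0.14, 0.02, 1
-0.0293, 0.0001, -0.0044, 0.02, 0.14, 0.02, 1
-0.0293, 0.0001, -0.0044, 0.02, 0.14, 0.02, 1
-0.0293, 0.0001, -0.0045, 0.02, 0.14, 0.02, 1
```

Request:
jog_arm(
  series=[-0.0294,0,-0.0036,0,0.14,0,1,-0.0294,0,-0.0036,0,0.14,0,1,-0.0294,0,-0.0037,0,0.14,0,1,-0.0294,0,-0.0037,0,0.14,0,1,-0.0294,0,-0.0038,0,0.14,0,1],
)

```text
t: 4.95
tcp_pos: [525.2, 146.5, 227.2]
orientation: [-0.545, -0.448, 0.451, 0.546]
contact_force: [-0.1, -0.4, -2.8]
width: 0.131
```

Request:
jog_arm(
  series=[-0.0294,0,-0.0039,0,0.14,0,1,-0.0294,0,-0.0039,0,0.14,0,1,-0.0294,0,-0.004,0,0.14,0,1,-0.0294,0,-0.004,0,0.14,0,1,-0.0294,0,-0.0041,0,0.14,0,1],
)

```text
t: 5.58
tcp_pos: [515.7, -1.0, 227.4]
orientation: [-0.548, -0.445, 0.447, 0.549]
contact_force: [0.5, -0.4, -2.1]
width: 0.127
```

Request:
jog_arm(
  series=[-0.0294,0,-0.0042,0,0.14,0,1,-0.0294,0,-0.0043,0,0.14,0,1,-0.0294,0,-0.0044,0,0.14,0,1,-0.0294,0,-0.0044,0,0.14,0,1,0,0,0,0,0,0,1],
)

```text
t: 6.2
tcp_pos: [507.8, -122.0, 227.8]
orientation: [-0.552, -0.44, 0.443, 0.553]
contact_force: [-0.4, -0.4, -3.4]
width: 0.129
```

```bash
python3 - <<'E'
from h import *
from cell import env
import pickle
c=env.get_calibration('wrist');o=env.get_obs(); print(o['t'],o['tcp_pos'],R.from_quat(o['orientation']).as_matrix().round(3),o['joints'].round(2),o['width'],o['contact_force'])
pickle.dump((o,c),open('w5.pkl','wb'))
for n in ('wrist','side','scene'):
    im=env.get_image(n)[:,:,::-1];cv2.imwrite(f'pics/{n}5.png',im)
    cv2.imwrite(f'pics/{n}5a.png',cv2.resize(im,None,fx=1.5,fy=1.5,interpolation=cv2.INTER_CUBIC))
E
```

```text
6.2 [ 507.82890518 -121.96805423  227.8426526 ] [[ 0.219 -0.004 -0.976]
 [ 0.976 -0.001  0.219]
 [-0.002 -1.     0.004]] [-0.25  0.17  0.44  1.94 -0.08  1.06  1.58] 0.12933014690649478 [-0.40918962 -0.36083496 -3.35875515]
```

View pics/wrist5a.png

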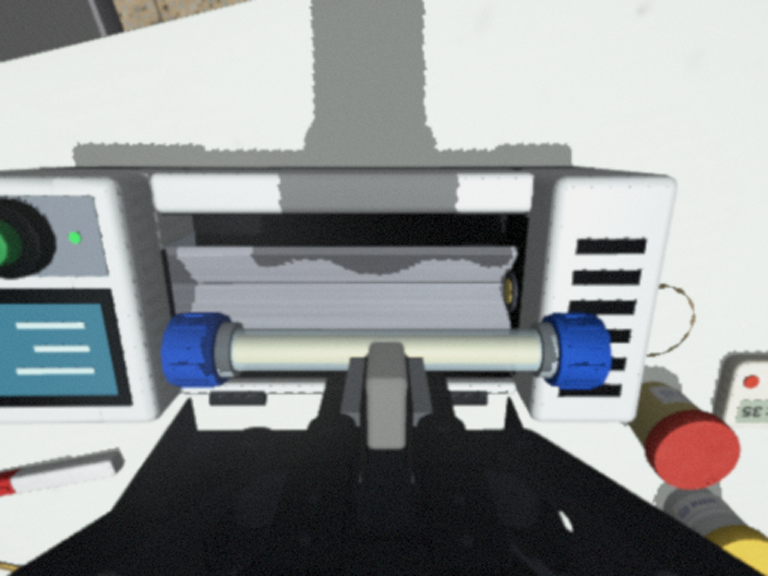

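View pics/scene5a.png

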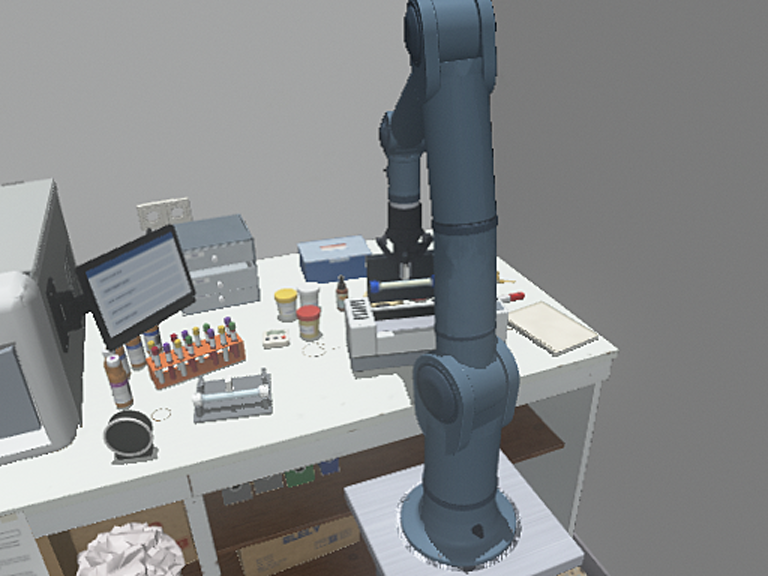

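View pics/side5a.png

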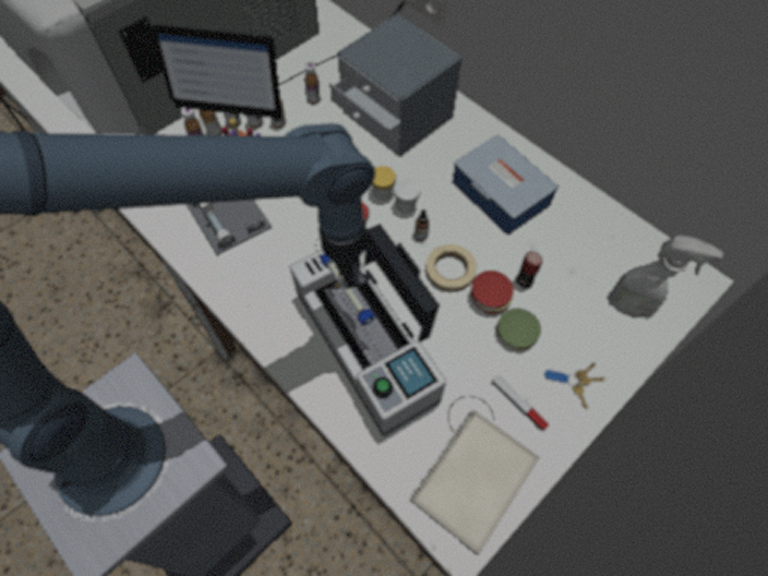

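```bash
cat > fit1.py <<'E'
from h import *
from cell import env
import pickle
S=env.get_calibration('side')
o,W=pickle.load(open('w5.pkl','rb'))
w=lambda p:src(p,1.5,(0,0)); sa=lambda p:src(p,4,(180,145))
def model(q,P):
    c,s=np.cos(q[2]),np.sin(q[2]); x,y,z=P
    return [q[0]+c*x-s*y,q[1]+s*x+c*y,z]
# lines: (cam, pixel, P, axis 0 col/1 row)
L=[(350,283,0,0,55.2,1),(220,283,0,-60,55.2,1),(480,283,0,50,55.2,1),(230,247.5,-26,-50,81,1),(340,247.5,-26,0,81,1),(480,248.5,-26,60,81,1),
(514,250,-26,105,81,0),
(560,177,-75,105,132,1),(640,177,-75,150,132,1),(60,177,-75,-150,132,1),
(660,300,0,165,132,0),(546,300,0,105,132,0),(139,300,0,-105,132,0),(590,420,62,135,132,1),(100,420,62,-125,132,1)]
def res(q): return np.array([proj(W,model(q,l[2:5]))[0][l[5]]-w(l[:2])[l[5]] for l in L])
r=least_squares(res,[512,-147,-.216],loss='soft_l1',x_scale=[10,10,.1]);print(r.x,r.cost,np.degrees(r.x[2]));print(r.fun.round(1))
E
python3 fit1.py
```

```text
[ 5.13529671e+02 -1.45772925e+02 -2.21145845e-01] 22.782712907240715 -12.670723602829188
[-1.  -1.1 -0.9  3.4  3.5  2.9  3.9 -0.9 -1.2 -2.3 -1.2 -2.4  1.8  3.8
  3.5]
```

```bash
python3 - <<'E'
from h import *
from cell import env
o=env.get_obs();print(o['tcp_pos'])
plan(o,np.array([514.4,-151.7,120]),Rdown(77.45),5,1)
E
```

```text
[ 509.33527101 -117.2831694   228.41601405]
dist 113.86044884616692 turn deg [-0.15  0.28  0.03]
-0.0065, 0.0217, -0.0025, -0.03, 0.06, 0.01, 1
-0.0065, 0.0217, -0.0025, -0.03, 0.06, 0.01, 1
-0.0065, 0.0217, -0.0025, -0.03, 0.06, 0.01, 1
-0.0065, 0.0217, -0.0025, -0.03, 0.06, 0.01, 1
-0.0065, 0.0217, -0.0025, -0.03, 0.06, 0.01, 1
```

Request:
jog_arm(
  series=[-0.0115,0.001,-0.0025,0,0.06,0,1,-0.0115,0.001,-0.0025,0,0.06,0,1,-0.0095,0.03,-0.0025,0,0.06,0,1,0,0.036,-0.0025,0,0.06,0,1,0,0.036,-0.0025,0,0.06,0,1],
)

```text
t: 6.98
tcp_pos: [515.8, -154.2, 125.1]
orientation: [0.553, 0.442, -0.441, -0.552]
contact_force: [0.0, -0.1, -2.8]
width: 0.132
```

Request:
jog_arm(
  series=[0,0,0,0,0,0,1,0,0,0,0,0,0,1,0,0,0,0,0,0,1],
)

```text
t: 7.35
tcp_pos: [517.0, -153.7, 127.8]
orientation: [0.553, 0.443, -0.441, -0.551]
contact_force: [0.3, 0.3, -2.1]
width: 0.126
```

```bash
cat > look.py <<'E'
from h import *
from cell import env
import pickle,sys
k=sys.argv[1]
c=env.get_calibration('wrist');o=env.get_obs(); print(o['t'],o['tcp_pos'].round(1),R.from_quat(o['orientation']).as_matrix().round(3).tolist(),o['width'].round(3),o['contact_force'].round(1))
pickle.dump((o,c),open(f'w{k}.pkl','wb'))
for n in sys.argv[2:]:
    im=env.get_image(n)[:,:,::-1];cv2.imwrite(f'pics/{n}{k}.png',im)
    if n!='wrist': im=cv2.resize(im,None,fx=1,fy=1); 
    cv2.imwrite(f'pics/{n}{k}a.png',cv2.resize(im,None,fx=1.5,fy=1.5,interpolation=cv2.INTER_CUBIC))
E
python3 look.py 6 wrist side
```

```text
Traceback (most recent call last):
  File "look.py", line 5, in <module>
    c=env.get_calibration('wrist');o=env.get_obs(); print(o['t'],o['tcp_pos'].round(1),R.from_quat(o['orientation']).as_matrix().round(3).tolist(),o['width'].round(3),o['contact_force'].round(1))
                                                                                                                                                   ^^^^^^^^^^^^^^^^
AttributeError: 'float' object has no attribute 'round'
```

```bash
sed -i "s/o\['width'\].round(3)/round(o['width'],3)/" look.py; python3 look.py 6 wrist side
```

```text
7.35 [ 517.  -153.7  127.8] [[0.219, 0.004, -0.976], [0.976, -0.001, 0.219], [0.0, -1.0, -0.004]] 0.126 [ 0.3  0.3 -2.1]
```

View pics/wrist6a.png

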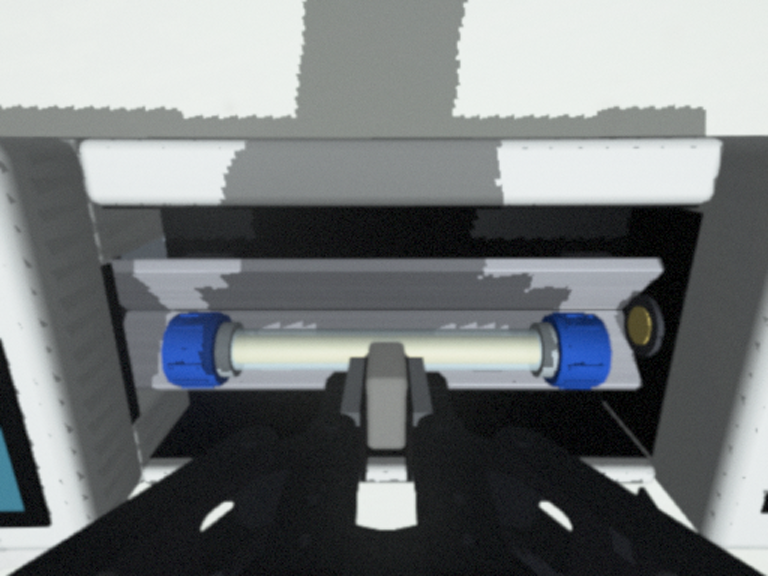

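```bash
python3 - <<'E'
from h import *
import pickle
o,c=pickle.load(open('w6.pkl','rb'))
w=lambda p:src(p,1.5,(0,0))
A=R.from_euler('z',-.219).as_matrix()
f=lambda p,z:(A.T@(atz(c,w(p),z)[0]-np.array([513,-146.3,0]))).round(1)
for p,z in [((386,258),81),((386,388),81),((386,308),55.2),((200,308),55.2),((580,308),55.2),((660,260),81),((640,388),81),((386,350),o['tcp_pos'][2]-33),((160,350),o['tcp_pos'][2]-33+13),((610,350),o['tcp_pos'][2]-33+13),((386,138),99),((386,205),99)]: print(p,z,f(p,z))
print('tcp',A.T@(o['tcp_pos']-np.array([513,-146.3,0])))
E
```

```text
(386, 258) 81 [-29.9  -5.2  81. ]
(386, 388) 81 [27.8 -5.2 81. ]
(386, 308) 55.2 [ 0.5 -5.2 55.2]
(200, 308) 55.2 [  0.4 -91.8  55.2]
(580, 308) 55.2 [ 0.5 85.2 55.2]
(660, 260) 81 [-28.9 102.   81. ]
(640, 388) 81 [ 27.6 103.7  81. ]
(386, 350) 94.77000950731096 [ 3.3 -5.3 94.8]
(160, 350) 107.77000950731096 [ -3.  -85.3 107.8]
(610, 350) 107.77000950731096 [ -2.8  74.1 107.8]
(386, 138) 99 [-74.4  -5.2  99. ]
(386, 205) 99 [-52.8  -5.2  99. ]
tcp [  5.4979664   -6.31513778 127.77000951]
```

Request:
jog_arm(
  series=[0,0.005,0.0015,0,0,0,1,0,0.005,0.0015,0,0,0,1,0,0.003,0,0,0,0,1,0,0.002,0,0,0,0,1,0,0,0,0,0,0,1],
)

```text
t: 8.07
tcp_pos: [512.8, -152.6, 110.8]
orientation: [0.552, 0.442, -0.442, -0.552]
contact_force: [1.1, -0.2, -2.9]
width: 0.132
```

Request:
jog_arm(
  series=[0,0.002,0,0,0,0,1,0,0,0,0,0,0,1],
)

```text
t: 8.32
tcp_pos: [513.9, -152.8, 109.4]
orientation: [0.553, 0.443, -0.441, -0.551]
contact_force: [1.7, -0.1, -1.3]
width: 0.126
```

Request:
jog_arm(
  series=[0,0.001,0,0,0,0,1,0,0.001,0,0,0,0,1,0,0,0,0,0,0,1],
)

```text
t: 8.7
tcp_pos: [514.9, -153.0, 108.2]
orientation: [0.553, 0.443, -0.441, -0.55]
contact_force: [4.8, -1.1, 4.9]
width: 0.133
```

Request:
jog_arm(
  series=[0,0,-0.002,0,0,0,1,0,0,0,0,0,0,1],
)

```text
t: 8.95
tcp_pos: [515.3, -153.2, 107.9]
orientation: [0.552, 0.442, -0.442, -0.552]
contact_force: [2.4, -0.5, 8.5]
width: 0.131
```

Request:
jog_arm(
  series=[0,-0.0005,-0.001,0,0,0,1,-0.008,0,0,0,0,0,1,-0.008,0,0,0,0,0,1,-0.008,0,0,0,0,0,1,-0.004,0,0,0,0,0,1],
)

```text
t: 9.57
tcp_pos: [509.9, -177.7, 107.9]
orientation: [-0.55, -0.443, 0.441, 0.553]
contact_force: [2.6, 4.2, 7.7]
width: 0.126
```

Request:
jog_arm(
  series=[-0.003,0,0,0,0,0,1,0,0,0,0,0,0,1],
)

```text
t: 9.82
tcp_pos: [509.2, -180.8, 107.9]
orientation: [-0.551, -0.443, 0.442, 0.553]
contact_force: [2.3, 2.9, 8.2]
width: 0.13
```

```bash
python3 look.py 7 wrist side
```

```text
9.825 [ 509.2 -180.8  107.9] [[0.217, -0.0, -0.976], [0.976, 0.004, 0.217], [0.004, -1.0, 0.001]] 0.13 [2.3 2.9 8.2]
```

View pics/wrist7a.png

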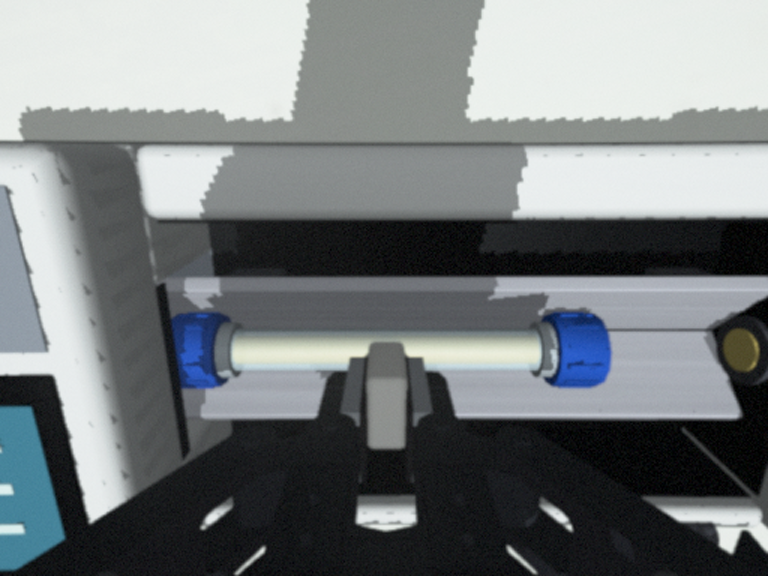

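Request:
jog_arm(
  series=[-0.003,0,0,0,0,0,1,-0.003,0,0,0,0,0,1,-0.002,0,0,0,0,0,1,-0.002,0,0,0,0,0,1,0,0,0,0,0,0,1],
)

```text
t: 10.55
tcp_pos: [507.2, -190.2, 107.9]
orientation: [-0.55, -0.443, 0.442, 0.553]
contact_force: [2.3, 3.8, 8.6]
width: 0.131
```

Request:
jog_arm(
  series=[-0.001,0,0,0,0,0,1,-0.001,0,0,0,0,0,1,0,0,0,0,0,0,1],
)

```text
t: 10.92
tcp_pos: [506.8, -191.8, 107.9]
orientation: [-0.55, -0.443, 0.442, 0.553]
contact_force: [3.2, 3.9, 8.7]
width: 0.127
```

Request:
jog_arm(
  series=[-0.0015,0,0,0,0,0,1,-0.0015,0,0,0,0,0,1,0,0,0,0,0,0,1],
)

```text
t: 11.3
tcp_pos: [506.6, -192.7, 107.9]
orientation: [-0.549, -0.444, 0.441, 0.553]
contact_force: [2.7, 8.3, 9.1]
width: 0.131
```

Request:
jog_arm(
  series=[-0.001,0,0,0,0,0,1,-0.001,0,0,0,0,0,1,0,0,0,0,0,0,1],
)

```text
t: 11.68
tcp_pos: [506.7, -192.7, 108.0]
orientation: [-0.548, -0.445, 0.441, 0.554]
contact_force: [3.2, 10.3, 11.3]
width: 0.131
```

Request:
jog_arm(
  series=[0,0,0,0,0,0,0.7,0,0,0,0,0,0,0.7,0,0,0,0,0,0,0.7],
)

```text
t: 12.05
tcp_pos: [504.4, -198.2, 107.2]
orientation: [-0.551, -0.442, 0.442, 0.553]
contact_force: [1.6, 2.2, 6.3]
width: 0.298
```

```bash
python3 look.py 8 wrist side
```

```text
12.05 [ 504.4 -198.2  107.2] [[0.219, -0.002, -0.976], [0.976, 0.003, 0.219], [0.003, -1.0, 0.002]] 0.298 [1.6 2.2 6.3]
```

View pics/wrist8a.png

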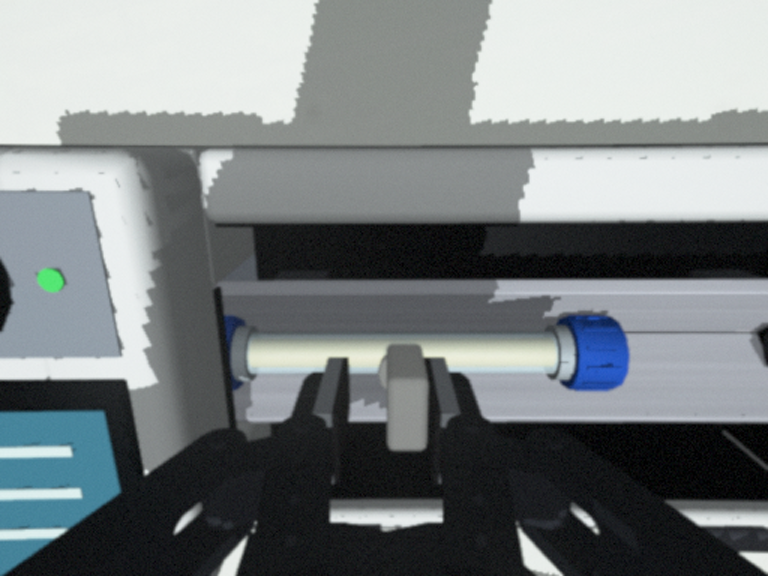

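Request:
jog_arm(
  series=[0,-0.002,0,0,0,0,0.7,-0.003,0,0,0,0,0,0.7,0,0,0,0,0,0,0.7],
)

```text
t: 12.52
tcp_pos: [502.7, -198.8, 108.0]
orientation: [-0.549, -0.442, 0.442, 0.555]
contact_force: [1.0, 6.5, 4.1]
width: 0.305
```

Request:
jog_arm(
  series=[0.003,0,0,0,0,0,0.5,0.005,0,0,0,0,0,0.3,0,0,0,0,0,0,0.3,0,0,0,0,0,0,0.3],
)

```text
t: 13.02
tcp_pos: [505.6, -195.5, 109.2]
orientation: [-0.552, -0.442, 0.442, 0.552]
contact_force: [-0.8, 0.5, 0.3]
width: 0.703
```

```bash
python3 look.py 9 wrist side
```

```text
13.025 [ 505.6 -195.5  109.2] [[0.219, -0.0, -0.976], [0.976, -0.0, 0.219], [-0.0, -1.0, 0.0]] 0.703 [-0.8  0.5  0.3]
```

View pics/wrist9a.png

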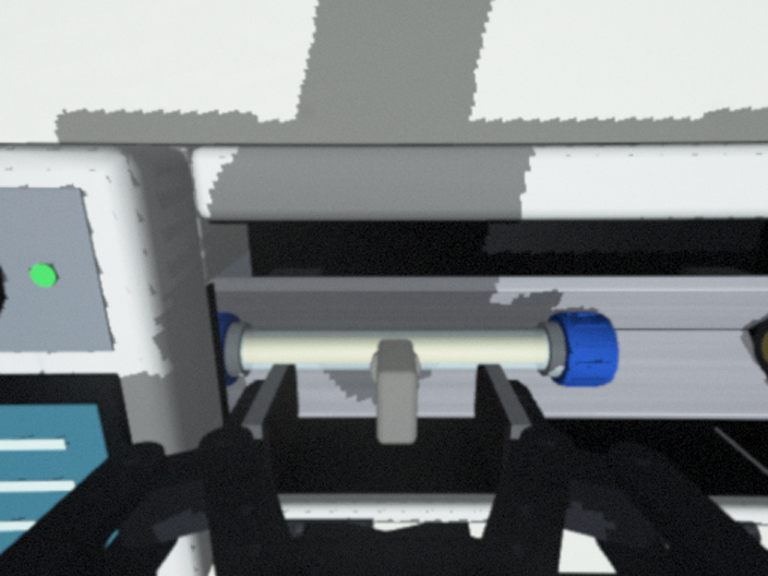

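Request:
jog_arm(
  series=[0,-0.02,0,0,0,0,0.3,0,-0.04,0,0,0,0,0.3,0,-0.045,0,0,0,0,0.3,0,-0.05,0,0,0,0,1,0,-0.05,0,0,0,0,1],
)

```text
t: 13.75
tcp_pos: [505.5, -195.3, 315.8]
orientation: [-0.552, -0.442, 0.442, 0.552]
contact_force: [1.6, -0.8, -0.0]
width: 0.279
```

Request:
jog_arm(
  series=[0,0,0,0,0,0,1,0,0,0,0,0,0,1],
)

```text
t: 14.0
tcp_pos: [505.6, -195.1, 313.9]
orientation: [-0.552, -0.442, 0.442, 0.552]
contact_force: [-0.1, -0.8, -0.3]
width: -0.003
```

```bash
python3 look.py 10 wrist side scene; python3 - <<'E'
import cv2
b=cv2.imread('pics/scene10.png');cv2.imwrite('pics/scene10b.png',cv2.resize(b[140:260,200:360],None,fx=4.8,fy=4.8,interpolation=cv2.INTER_CUBIC))
b=cv2.imread('pics/side10.png');cv2.imwrite('pics/side10b.png',cv2.resize(b[140:290,180:310],None,fx=4,fy=4,interpolation=cv2.INTER_CUBIC))
E
```

```text
14.0 [ 505.6 -195.1  313.9] [[0.219, -0.0, -0.976], [0.976, 0.0, 0.219], [0.0, -1.0, 0.0]] -0.003 [-0.1 -0.8 -0.3]
```

View pics/wrist10a.png

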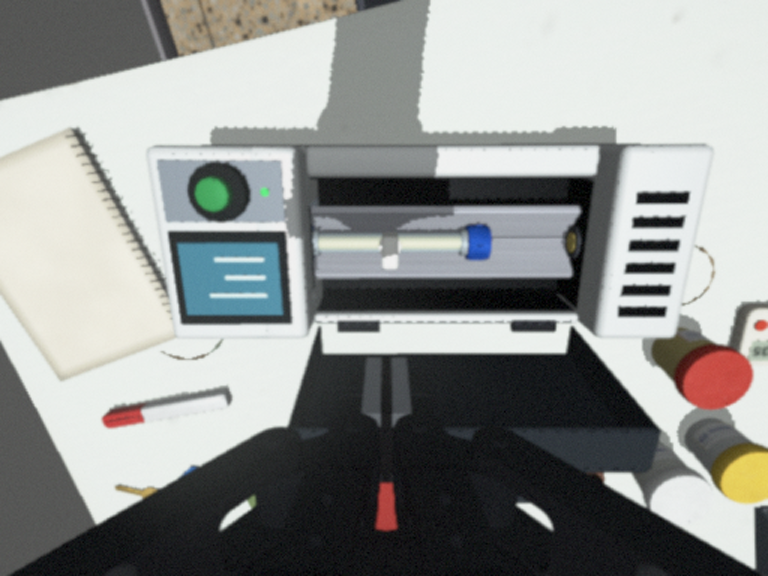

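View pics/scene10b.png

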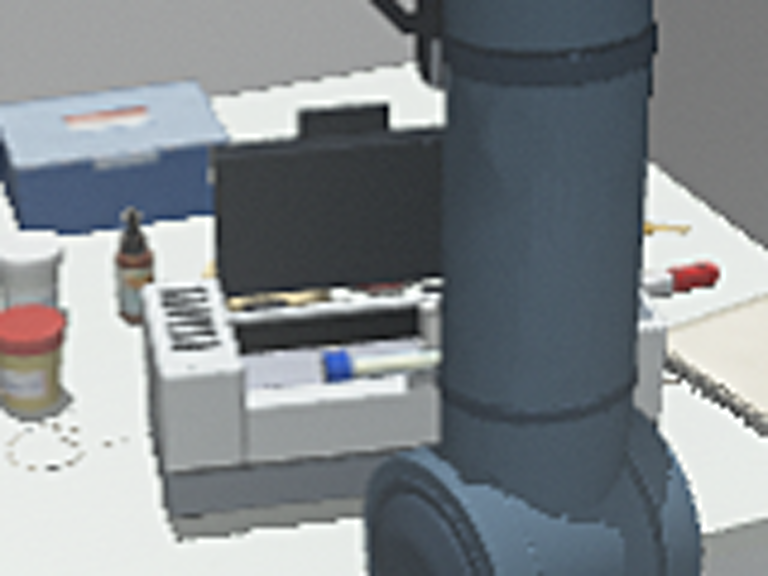

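View pics/side10b.png

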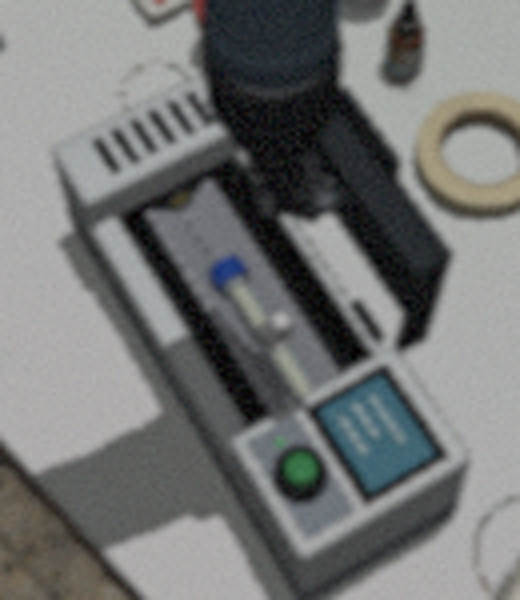

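```bash
cat > lid.py <<'E'
from h import *
from cell import env
import pickle
C=env.get_calibration('scene');S=env.get_calibration('side');o,W=pickle.load(open('w10.pkl','rb'))
Q=np.array([513,-146.3-2,0]);A=R.from_euler('z',-.219).as_matrix()
def lp(th,s,y,h): return A@np.array([63-s*np.cos(th)+h*np.sin(th),y,99+s*np.sin(th)+h*np.cos(th)])+Q
cb=lambda p:src(p,4.8,(200,140)); sb=lambda p:src(p,4,(180,140)); w=lambda p:src(p,1.5,(0,0))
for th in (1.65,1.7,1.75,1.8,1.85,1.9,1.95):
    print(th,'scene UL',proj(C,lp(th,125,103.5,30))[0]-cb((216,147)),'lipL',proj(C,lp(th,147,36,30))[0]-cb((299,107)),'lipR',proj(C,lp(th,147,-36,30))[0]-cb((390,105)),
     'wrist R',proj(W,lp(th,125,103.5,26))[0]-w((655,430)),'side R', proj(S,lp(th,125,-103.5,30))[0]-sb((448,255)))
a,b=sb((300,467)),w((212,193))
o1,d1=ray(S,a);o2,d2=ray(W,b);t=np.linalg.lstsq(np.c_[d1[0],-d2[0]],o2-o1,rcond=None)[0]
print('key',o1+t[0]*d1[0],o2+t[1]*d2[0])
for z in (132,138,142,146): print(z,atz(S,a,z),atz(W,b,z), A.T@(atz(W,b,z)[0]-Q))
E
python3 lid.py
```

```text
1.65 scene UL [-0.93073306 -0.79483174] lipL [0.03013995 0.24249241] lipR [ 0.60069961 -0.9691821 ] wrist R [-4.23662092 22.43388568] side R [0.66751896 0.09828965]
1.7 scene UL [-1.13045976 -0.95060244] lipL [-0.29398467  0.02484577] lipR [ 0.1873737  -1.17810553] wrist R [-6.64626694 26.85533876] side R [ 2.49553551 -0.58988694]
1.75 scene UL [-1.32162628 -1.01726888] lipL [-0.60803963 -0.08837158] lipR [-0.21582979 -1.283251  ] wrist R [-9.15454116 30.82047234] side R [ 4.26688321 -1.20282199]
1.8 scene UL [-1.50385037 -0.99574394] lipL [-0.91135786 -0.09833981] lipR [-0.6080134  -1.28579981] wrist R [-11.74441507  34.32788495] side R [ 5.97660323 -1.73936076]
1.85 scene UL [-1.67678248 -0.88715224] lipL [-1.20332043 -0.00648861] lipR [-0.98833527 -1.1871809 ] wrist R [-14.39934812  37.38009643] side R [ 7.6200602  -2.19865624]
1.9 scene UL [-1.84010537 -0.6928168 ] lipL [-1.48335618  0.18552081] lipR [-1.35600918 -0.98905309] wrist R [-17.10346323  39.98314221] side R [ 9.19295541 -2.58016355]
1.95 scene UL [-1.99353354 -0.4142458 ] lipL [-1.75094104  0.47581356] lipR [-1.7103042  -0.69328747] wrist R [-19.84168973  42.14614314] side R [10.6913368  -2.88363236]
key [ 434.74785938 -289.8335795   149.36172819] [ 434.29299933 -289.67164957  149.29263033]
132 [[ 438.96825452 -285.38702041  132.        ]] [[ 434.56570699 -296.28463234  132.        ]] [ -44.41070831 -161.49018148  132.        ]
138 [[ 437.5097378  -286.92369661  138.        ]] [[ 434.47108599 -293.99013486  138.        ]] [ -45.00155718 -159.2710444   138.        ]
142 [[ 436.53739332 -287.94814741  142.        ]] [[ 434.40800533 -292.46046988  142.        ]] [ -45.39545643 -157.79161967  142.        ]
146 [[ 435.56504884 -288.97259821  146.        ]] [[ 434.34492466 -290.9308049   146.        ]] [ -45.78935567 -156.31219495  146.        ]
```

```bash
cat >> lid.py <<'E'
print()
for th in (1.6,1.65,1.7,1.75,1.8,1.85): print(th,[ (h,(proj(W,lp(th,125,103.5,h))[0]*1.5).round(0)) for h in (0,10,26,33)], [ (h,((proj(S,lp(th,125,-103.5,h))[0]-[180,140])*4).round(0)) for h in (0,26,33)])
E
python3 lid.py | tail -6
```

```text
1.6 [(0, array([661., 417.])), (10, array([657., 432.])), (26, array([652., 456.])), (33, array([650., 466.]))] [(0, array([404., 277.])), (26, array([437., 260.])), (33, array([445., 255.]))]
1.65 [(0, array([658., 426.])), (10, array([654., 441.])), (26, array([648., 463.])), (33, array([646., 473.]))] [(0, array([412., 273.])), (26, array([444., 256.])), (33, array([453., 252.]))]
1.7 [(0, array([656., 435.])), (10, array([651., 449.])), (26, array([645., 470.])), (33, array([642., 479.]))] [(0, array([419., 269.])), (26, array([452., 254.])), (33, array([460., 249.]))]
1.75 [(0, array([653., 444.])), (10, array([648., 456.])), (26, array([641., 476.])), (33, array([638., 484.]))] [(0, array([427., 266.])), (26, array([459., 251.])), (33, array([467., 247.]))]
1.8 [(0, array([650., 451.])), (10, array([645., 463.])), (26, array([637., 481.])), (33, array([634., 489.]))] [(0, array([435., 262.])), (26, array([466., 249.])), (33, array([474., 245.]))]
1.85 [(0, array([646., 459.])), (10, array([641., 469.])), (26, array([633., 486.])), (33, array([630., 493.]))] [(0, array([442., 259.])), (26, array([472., 247.])), (33, array([480., 243.]))]
```

```bash
python3 - <<'E'
import cv2
b=cv2.imread('pics/side0.png');cv2.imwrite('pics/side0c.png',cv2.resize(b[145:235,235:300],None,fx=8,fy=6.6,interpolation=cv2.INTER_CUBIC))
E
```

```text
(no output)
```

View pics/side0c.png

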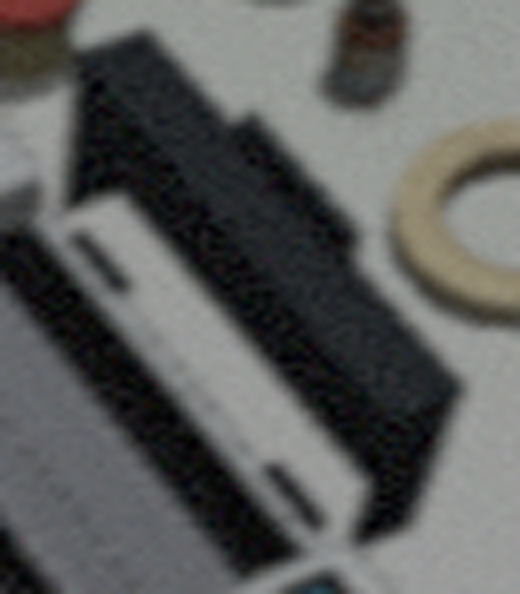

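```bash
cat >> h.py <<'E'
Q=np.array([513,-148.3,0]);A=R.from_euler('z',-.219).as_matrix()
def pol(x,y,z): return A@np.array([x,y,z],float)+Q
def topol(p): return A.T@(np.asarray(p)-Q)
E
python3 - <<'E'
from h import *
from cell import env
o=env.get_obs();print(topol(o['tcp_pos']),pol(150,0,314))
plan(o,pol(150,0,314),Rdown(77.45),5,1)
for d in (90,85,80,75,70,65,60,55,50,45,40,35,30,25,20,15,10,5,0):
    t=np.radians(d);s=134
    print(d,'tcp pol x,z',(63-s*np.cos(t)+33*np.sin(t)+11).round(1),(99+s*np.sin(t)+33*np.cos(t)+14).round(1))
E
```

```text
[  2.1199761  -47.03183005 312.30910461] [ 659.41727865 -180.8880425   314.        ]
dist 155.18812336952283 turn deg [-0.22 -0.09 -0.01]
0.0095, -0.0005, -0.0296, -0.04, -0.02, -0.00, 1
0.0094, -0.0004, -0.0296, -0.04, -0.02, -0.00, 1
0.0094, -0.0004, -0.0296, -0.04, -0.02, -0.00, 1
0.0094, -0.0004, -0.0296, -0.04, -0.02, -0.00, 1
0.0094, -0.0004, -0.0296, -0.04, -0.02, -0.00, 1
90 tcp pol x,z 107.0 247.0
85 tcp pol x,z 95.2 249.4
80 tcp pol x,z 83.2 250.7
75 tcp pol x,z 71.2 251.0
70 tcp pol x,z 59.2 250.2
65 tcp pol x,z 47.3 248.4
60 tcp pol x,z 35.6 245.5
55 tcp pol x,z 24.2 241.7
50 tcp pol x,z 13.1 236.9
45 tcp pol x,z 2.6 231.1
40 tcp pol x,z -7.4 224.4
35 tcp pol x,z -16.8 216.9
30 tcp pol x,z -25.5 208.6
25 tcp pol x,z -33.5 199.5
20 tcp pol x,z -40.6 189.8
15 tcp pol x,z -46.9 179.6
10 tcp pol x,z -52.2 168.8
5 tcp pol x,z -56.6 157.6
0 tcp pol x,z -60.0 146.0
```

Request:
jog_arm(
  series=[0.0095,-0.001,-0.0296,0,0,0,1,0.0095,-0.001,-0.0296,0,0,0,1,0.0095,0,-0.0296,0,0,0,1,0.0095,0,-0.0296,0,0,0,1,0.0095,0,-0.0296,0,0,0,1],
)

```text
t: 14.78
tcp_pos: [661.1, -180.7, 314.0]
orientation: [-0.551, -0.441, 0.443, 0.553]
contact_force: [0.8, -0.1, -0.3]
width: -0.001
```

Request:
jog_arm(
  series=[0,0.025,0,0,0,0,1,0,0.025,0,0,0,0,1,0,0.02,0,0,0,0,1,0,0,0,0,0,0,1,0,0,0,0,0,0,1],
)

```text
t: 15.4
tcp_pos: [661.1, -181.3, 246.9]
orientation: [0.552, 0.442, -0.442, -0.552]
contact_force: [-0.2, 0.1, 0.8]
width: -0.003
```

```bash
python3 look.py 11 wrist side scene; python3 -c "
from h import *
from cell import env
print(topol(env.get_obs()['tcp_pos']))"
```

```text
15.4 [ 661.1 -181.3  246.9] [[0.219, 0.001, -0.976], [0.976, -0.0, 0.219], [-0.0, -1.0, -0.001]] -0.003 [-0.2  0.1  0.8]
[ 1.52223629e+02 -9.02288830e-02  2.47897898e+02]
```

View pics/wrist11a.png

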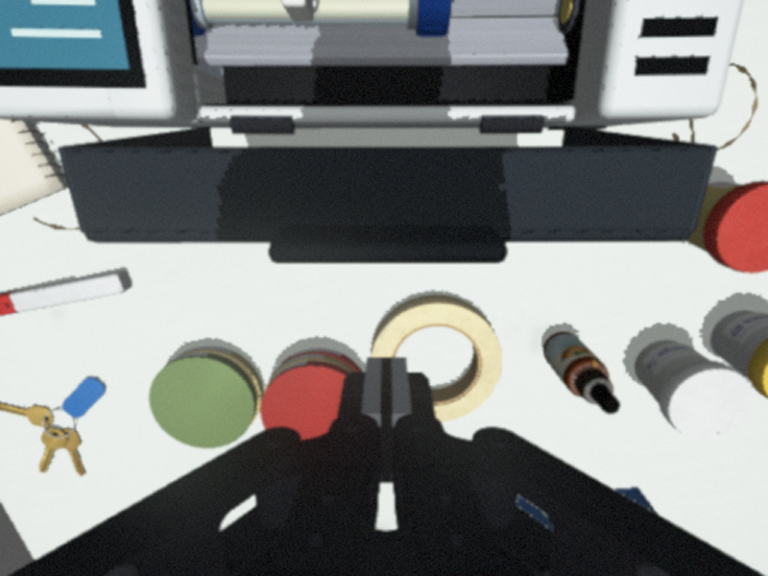

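View pics/side11a.png

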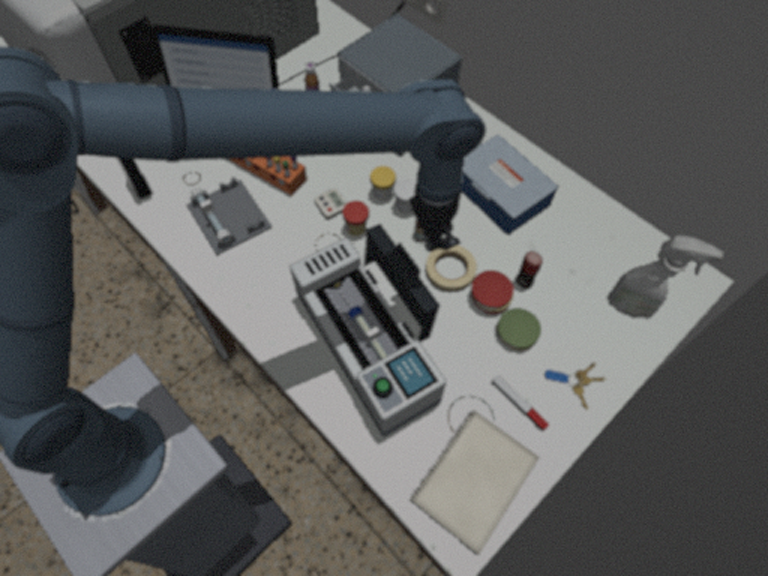

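Request:
jog_arm(
  series=[0,0.006,0.02,0,0,0,1,0,0,0.012,0,0,0,1,0,0,0.01,0,0,0,1,0,-0.003,0.01,0,0,0,1,0,-0.002,0.01,0,0,0,1],
)

```text
t: 16.18
tcp_pos: [600.4, -167.7, 246.1]
orientation: [0.553, 0.442, -0.442, -0.551]
contact_force: [2.1, -0.4, 0.7]
width: 0.002
```

Request:
jog_arm(
  series=[0,-0.002,0.01,0,0,0,1,0,0,0.012,0,0,0,1,0,0.001,0.012,0,0,0,1,0,0.002,0.012,0,0,0,1,0,0.003,0.011,0,0,0,1],
)

```text
t: 16.8
tcp_pos: [543.7, -154.8, 241.0]
orientation: [-0.552, -0.442, 0.442, 0.552]
contact_force: [1.9, -0.5, 0.5]
width: 0.001
```

```bash
python3 look.py 12 wrist; python3 -c "
from h import *
from cell import env
print(topol(env.get_obs()['tcp_pos']))"
```

```text
16.8 [ 543.7 -154.8  241. ] [[0.219, -0.0, -0.976], [0.976, 0.0, 0.219], [0.0, -1.0, 0.0]] 0.001 [ 1.9 -0.5  0.5]
[ 29.54130325   0.32311634 240.38985693]
```

View pics/wrist12a.png

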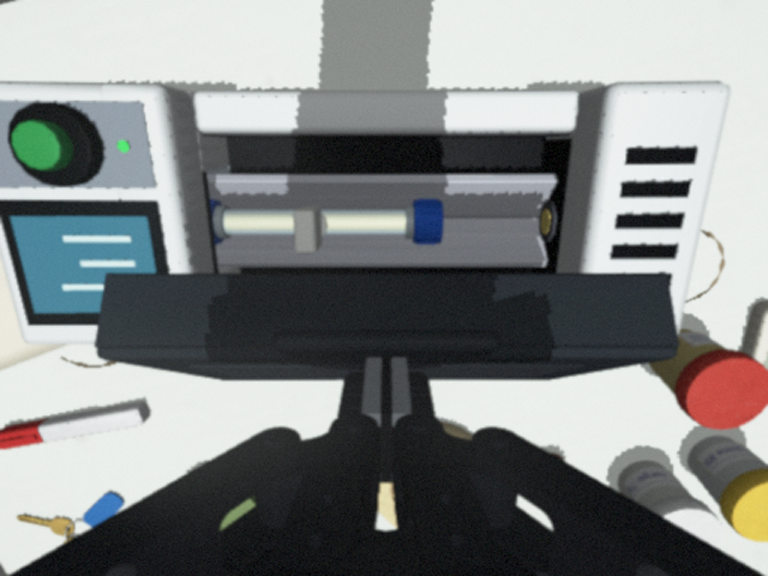

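Request:
jog_arm(
  series=[0,0.002,0.008,0,0,0,1,0,0.005,0.011,0,0,0,1,0,0.006,0.01,0,0,0,1,0,0.007,0.01,0,0,0,1,0,0.0075,0.0095,0,0,0,1],
)

```text
t: 17.48
tcp_pos: [496.3, -144.2, 213.1]
orientation: [-0.552, -0.442, 0.442, 0.552]
contact_force: [1.4, -0.1, 1.4]
width: 0.001
```

Request:
jog_arm(
  series=[0,0.008,0.0085,0,0,0,1,0,0.009,0.008,0,0,0,1,0,0.01,0.007,0,0,0,1,0,0.01,0.006,0,0,0,1,0,0,0,0,0,0,1],
)

```text
t: 18.1
tcp_pos: [467.0, -137.7, 175.3]
orientation: [-0.551, -0.441, 0.443, 0.553]
contact_force: [0.1, -0.4, -0.5]
width: 0.003
```

```bash
python3 look.py 13 wrist scene; python3 -c "
from h import *
from cell import env
print(topol(env.get_obs()['tcp_pos']))"
```

```text
18.1 [ 467.  -137.7  175.3] [[0.219, -0.003, -0.976], [0.976, 0.0, 0.219], [-0.0, -1.0, 0.003]] 0.003 [ 0.1 -0.4 -0.5]
[-45.62773594   0.37788013 176.545695  ]
```

View pics/wrist13a.png

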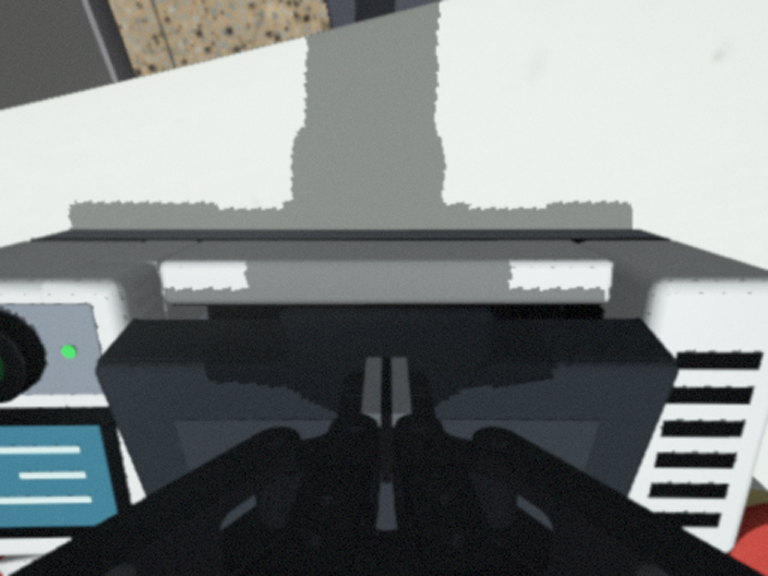

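Request:
jog_arm(
  series=[0,0.01,0.005,0,0,0,1,0,0.01,0.004,0,0,0,1,0,0.006,0.003,0,0,0,1,0,0.003,0,0,0,0,1,0,0,0,0,0,0,1],
)

```text
t: 18.82
tcp_pos: [456.5, -135.3, 147.4]
orientation: [-0.552, -0.442, 0.442, 0.552]
contact_force: [-0.9, 0.3, 0.4]
width: -0.001
```

Request:
jog_arm(
  series=[0,0.002,0,0,0,0,1,0,0.002,0,0,0,0,1,0,0,0,0,0,0,1],
)

```text
t: 19.2
tcp_pos: [457.3, -135.5, 146.0]
orientation: [-0.552, -0.442, 0.442, 0.553]
contact_force: [-5.6, 1.3, 15.0]
width: -0.001
```

```bash
python3 look.py 14 wrist side scene; python3 -c "
from h import *
from cell import env
print(topol(env.get_obs()['tcp_pos']))"
```

```text
19.2 [ 457.3 -135.5  146. ] [[0.219, -0.0, -0.976], [0.976, 0.001, 0.219], [0.001, -1.0, 0.001]] -0.001 [-5.6  1.3 15. ]
[-57.1651698    0.39447488 145.99923364]
```

View pics/wrist14a.png

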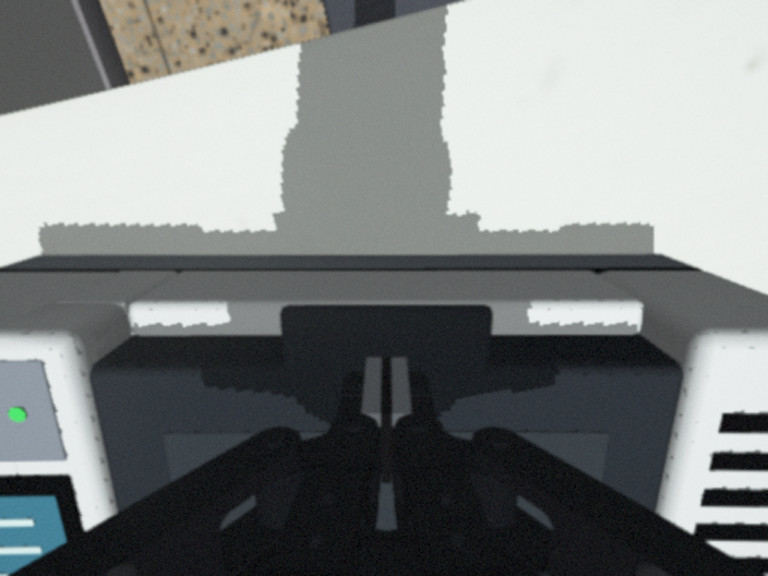

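View pics/side14a.png

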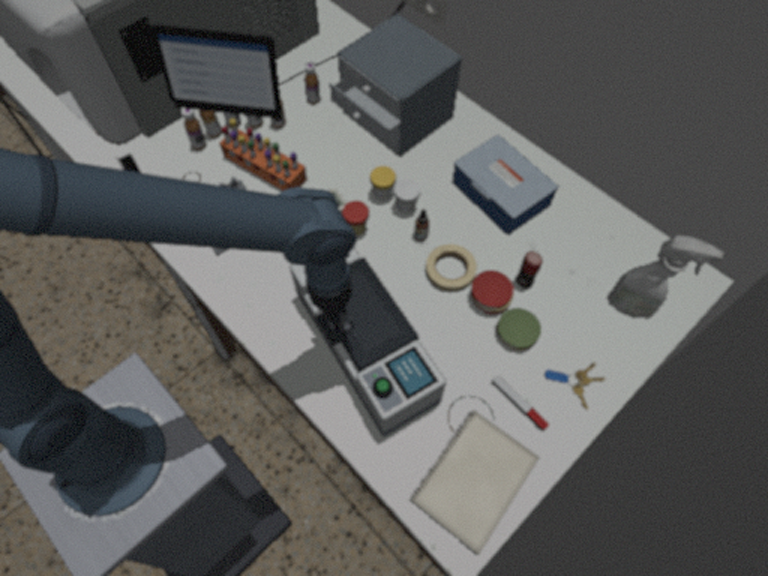

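Request:
jog_arm(
  series=[0,0.001,0,0,0,0,1,0,0.0005,0,0,0,0,1,0,0,0,0,0,0,1],
)

```text
t: 19.73
tcp_pos: [457.3, -135.5, 145.9]
orientation: [-0.551, -0.442, 0.441, 0.553]
contact_force: [-9.7, 1.2, 23.6]
width: 0.002
```

Request:
jog_arm(
  series=[0,-0.006,0,0,0,0,1,0,-0.015,0,0,0,0,1,0,-0.03,0,0,0,0,1,-0.02,0,0,0,0,0,1,-0.03,0,0,0,0,0,1],
)

```text
t: 20.35
tcp_pos: [446.8, -183.7, 194.3]
orientation: [0.552, 0.443, -0.442, -0.551]
contact_force: [-0.3, 0.3, 0.3]
width: 0.0
```

```bash
python3 look.py 15 wrist side scene; python3 -c "
from h import *
from cell import env
print(topol(env.get_obs()['tcp_pos']))
import cv2
b=cv2.imread('pics/scene15.png');cv2.imwrite('pics/scene15b.png',cv2.resize(b[160:260,210:350],None,fx=5,fy=5,interpolation=cv2.INTER_CUBIC))
"
```

```text
20.35 [ 446.8 -183.7  194.3] [[0.216, 0.002, -0.976], [0.976, 0.0, 0.216], [0.001, -1.0, -0.002]] 0.0 [-0.3  0.3  0.3]
[-57.7453151  -51.26539477 193.77897608]
```

View pics/wrist15a.png

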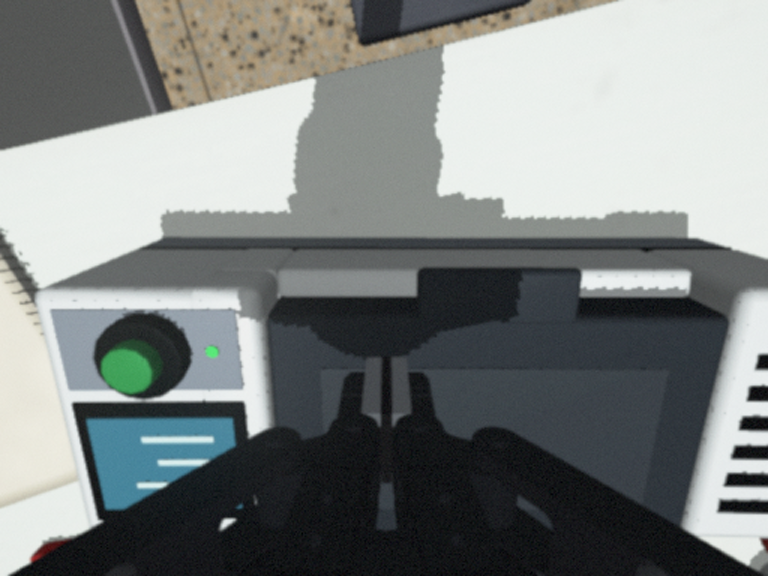

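View pics/scene15b.png

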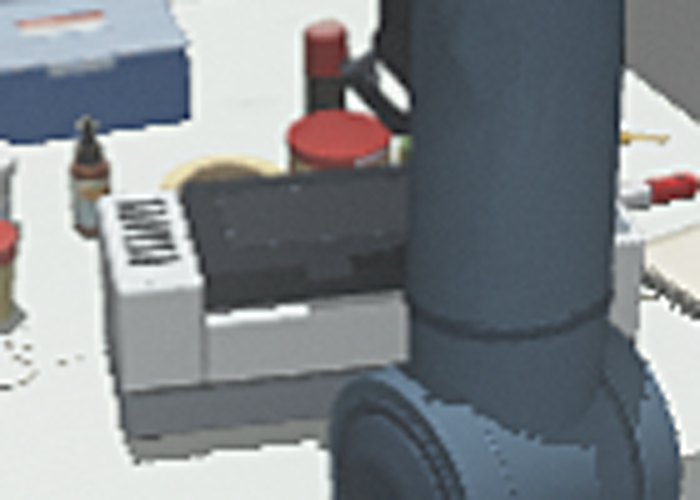

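```bash
python3 - <<'E'
from h import *
import pickle
from cell import env
S=env.get_calibration('side')
o,W=pickle.load(open('w15.pkl','rb'));o2,W2=pickle.load(open('w10.pkl','rb'))
V=[(W,src((130,371),1.5,(0,0))),(W2,src((212,193),1.5,(0,0))),(S,src((300,467),4,(180,140)))]
def res(p): return np.concatenate([proj(c,p)[0]-q for c,q in V])
r=least_squares(res,[434,-290,149]);print(r.x,r.fun.round(1),topol(r.x))
ob=env.get_obs();print(ob['tcp_pos'])
plan(ob,np.array([r.x[0],r.x[1],194]),Rdown(77.45),4,1)
E
```

```text
[ 435.06818756 -288.40785087  151.92124856] [-0.6 -0.6  0.6  0.8 -0.3 -0.8] [ -45.63148866 -153.69236972  151.92124856]
[ 445.4963283  -185.79555205  193.77897608]
dist 103.1410628206605 turn deg [ 0.03 -0.31 -0.02]
-0.0256, -0.0000, -0.0032, 0.01, -0.08, -0.01, 1
-0.0256, -0.0000, -0.0031, 0.01, -0.08, -0.01, 1
-0.0256, -0.0000, -0.0031, 0.01, -0.08, -0.01, 1
-0.0256, -0.0001, -0.0031, 0.01, -0.08, -0.01, 1
```

Request:
jog_arm(
  series=[-0.0256,0,-0.0031,0,0,0,1,-0.0256,0,-0.0031,0,0,0,1,-0.0256,0,-0.0031,0,0,0,1,-0.0256,0,-0.0031,0,0,0,1,0,0,0,0,0,0,1],
)

```text
t: 21.12
tcp_pos: [435.5, -287.9, 193.5]
orientation: [0.553, 0.441, -0.441, -0.552]
contact_force: [-0.4, 0.1, 0.3]
width: 0.001
```

Request:
jog_arm(
  series=[0,0.01,0,0,0,0,1,0,0.008,0,0,0,0,1,0,0,0,0,0,0,1,0,0,0,0,0,0,1],
)

```text
t: 21.62
tcp_pos: [435.7, -286.3, 175.1]
orientation: [-0.552, -0.442, 0.442, 0.552]
contact_force: [-0.8, 0.5, -0.8]
width: 0.001
```

```bash
python3 look.py 16 wrist side; python3 -c "
from h import *
from cell import env
import cv2
b=cv2.imread('pics/side16.png');cv2.imwrite('pics/side16b.png',cv2.resize(b[200:300,200:310],None,fx=6,fy=6,interpolation=cv2.INTER_CUBIC))
"
```

```text
21.625 [ 435.7 -286.3  175.1] [[0.218, -0.0, -0.976], [0.976, 0.0, 0.218], [0.0, -1.0, 0.0]] 0.001 [-0.8  0.5 -0.8]
```

View pics/wrist16a.png

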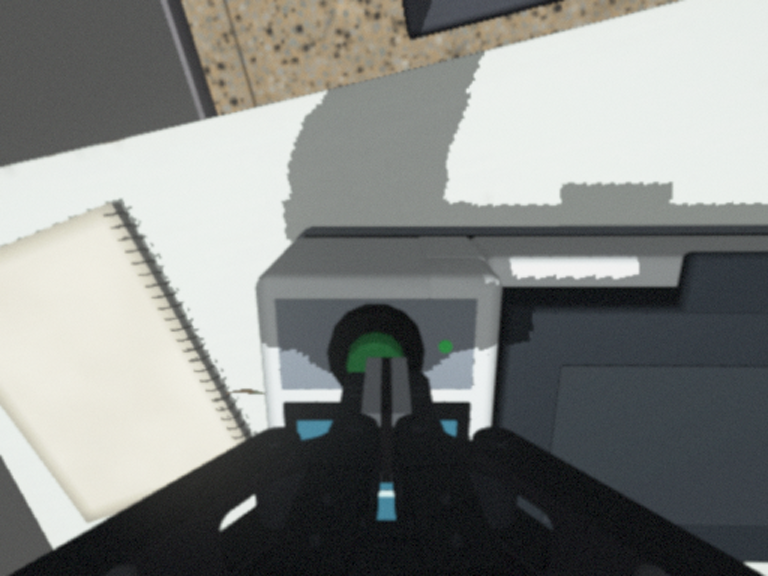

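View pics/side16b.png

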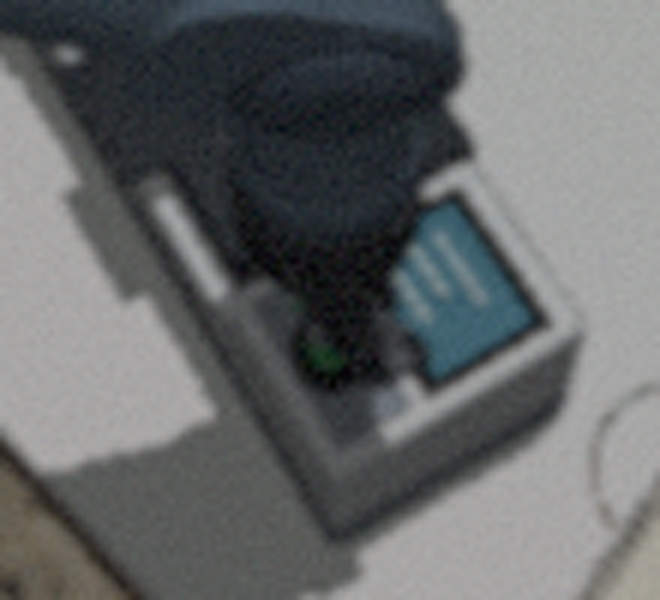

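```bash
python3 - <<'E'
from h import *
import pickle
o,W=pickle.load(open('w16.pkl','rb'))
for z in (142,146,150,154):
    a,b,t=[atz(W,src(p,1.5,(0,0)),z)[0] for p in ((347,360),(405,360),(376,333))]
    print(z,np.linalg.norm(a-b),(a+b)/2,t, R.from_quat(o['orientation']).inv().apply(t-o['tcp_pos']),R.from_quat(o['orientation']).inv().apply((a+b)/2-o['tcp_pos']))
E
```

```text
142 22.640239466947087 [ 437.03704785 -289.45701218  142.        ] [ 425.93695781 -286.91996577  142.        ] [-2.78328959 33.10752563  9.37911255] [-2.83948813 33.10338255 -2.00708207]
146 22.08306658592495 [ 435.13578209 -288.94078144  146.        ] [ 424.30886359 -286.46617137  146.        ] [-2.6945452  29.10815587 11.06842781] [-2.7493607  29.10411475 -0.03755428]
150 21.525893704902774 [ 433.23451632 -288.42455071  150.        ] [ 422.68076937 -286.01237697  150.        ] [-2.6058008  25.1087861  12.75774307] [-2.65923327 25.10484694  1.93197351]
154 20.968720823880705 [ 431.33325056 -287.90831998  154.        ] [ 421.05267515 -285.55858256  154.        ] [-2.51705641 21.10941633 14.44705833] [-2.56910584 21.10557913  3.90150131]
```

Request:
jog_arm(
  series=[-0.0027,0.006,0,0,0,0,1,0,0.006,0,0,0,0,1,0,0,0,0,0,0,1],
)

```text
t: 22.1
tcp_pos: [435.1, -290.1, 163.4]
orientation: [0.552, 0.442, -0.442, -0.552]
contact_force: [-0.0, -0.6, 3.6]
width: -0.001
```

Request:
jog_arm(
  series=[0,0.002,0,0,0,0,1,0,0.002,0,0,0,0,1,0,0,0,0,0,0,1],
)

```text
t: 22.48
tcp_pos: [435.2, -290.1, 161.9]
orientation: [-0.552, -0.442, 0.441, 0.552]
contact_force: [-5.1, 2.6, 17.3]
width: 0.003
```

Request:
jog_arm(
  series=[0,0.001,0,0,0,0,1,0,0,0,0,0,0,1,0,0,0,0,0,0,1],
)

```text
t: 22.85
tcp_pos: [435.2, -290.2, 161.8]
orientation: [-0.552, -0.442, 0.441, 0.552]
contact_force: [-7.1, 2.9, 21.8]
width: 0.002
```

```bash
python3 look.py 17 wrist; python3 -c "
import cv2
b=cv2.imread('pics/wrist17.png');cv2.imwrite('pics/wrist17b.png',cv2.resize(b[180:300,170:350],None,fx=4.4,fy=4.4,interpolation=cv2.INTER_CUBIC))
"
```

```text
22.85 [ 435.2 -290.2  161.8] [[0.22, 0.001, -0.976], [0.976, 0.002, 0.22], [0.002, -1.0, -0.0]] 0.002 [-7.1  2.9 21.8]
```

View pics/wrist17b.png

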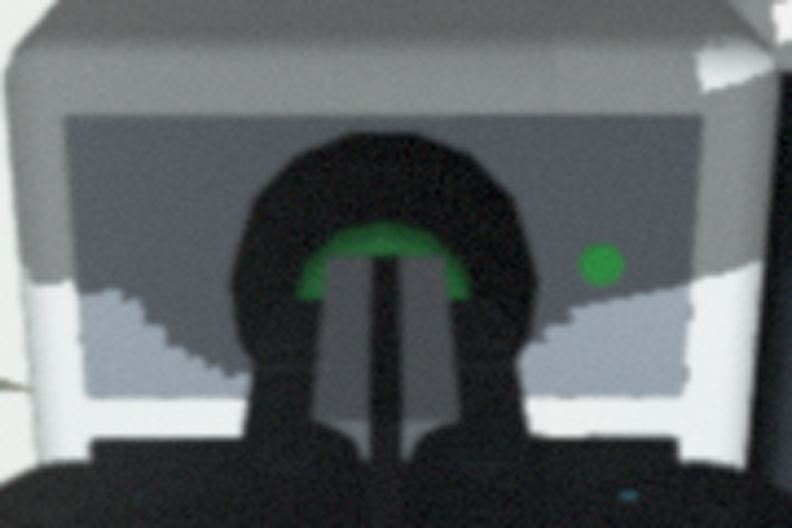

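Request:
jog_arm(
  series=[0,-0.003,0,0,0,0,1,0,0,0,0,0,0,1,0,0,0,0,0,0,1],
)

```text
t: 23.28
tcp_pos: [435.2, -290.1, 162.1]
orientation: [0.552, 0.442, -0.442, -0.552]
contact_force: [-2.1, -0.1, 8.4]
width: -0.001
```

Request:
jog_arm(
  series=[0,-0.001,0,0,0,0,1,0,0,0,0,0,0,1],
)

```text
t: 23.52
tcp_pos: [435.2, -290.0, 162.3]
orientation: [0.552, 0.442, -0.442, -0.552]
contact_force: [0.1, -2.3, 3.5]
width: -0.001
```

Request:
jog_arm(
  series=[0,-0.001,0,0,0,0,1,0,0,0,0,0,0,1],
)

```text
t: 23.78
tcp_pos: [435.2, -289.9, 163.4]
orientation: [0.552, 0.442, -0.442, -0.552]
contact_force: [-0.3, -2.1, 2.5]
width: 0.001
```

Request:
jog_arm(
  series=[0,-0.001,0,0,0,0,1,0,0,0,0,0,0,1],
)

```text
t: 24.02
tcp_pos: [435.1, -289.2, 164.2]
orientation: [-0.552, -0.442, 0.442, 0.552]
contact_force: [0.7, -1.8, 2.7]
width: 0.001
```

Request:
jog_arm(
  series=[0,-0.001,0,0,0,0,1,0,0,0,0,0,0,1],
)

```text
t: 24.28
tcp_pos: [435.1, -289.0, 165.2]
orientation: [-0.552, -0.442, 0.442, 0.552]
contact_force: [1.1, -1.7, 1.8]
width: 0.001
```

Request:
jog_arm(
  series=[0,-0.001,0,0,0,0,1,0,0,0,0,0,0,1],
)

```text
t: 24.52
tcp_pos: [435.0, -289.0, 166.1]
orientation: [-0.552, -0.442, 0.442, 0.552]
contact_force: [0.0, -0.8, 0.6]
width: -0.001
```

Request:
jog_arm(
  series=[0,-0.02,0,0,0,0,1,0,-0.04,0,0,0,0,1,0,-0.045,0,0,0,0,1,0,-0.045,0,0,0,0,1,0,-0.03,0,0,0,0,1],
)

```text
t: 25.15
tcp_pos: [434.8, -288.8, 347.7]
orientation: [-0.552, -0.442, 0.442, 0.552]
contact_force: [0.9, -0.6, -0.3]
width: 0.002
```

Request:
jog_arm(
  series=[0,0,0,0,0,0,1,0,0,0,0,0,0,1],
)

```text
t: 25.4
tcp_pos: [434.2, -288.4, 344.6]
orientation: [-0.551, -0.442, 0.442, 0.553]
contact_force: [0.5, -0.1, 0.4]
width: 0.0
```

```bash
python3 look.py 18 wrist side scene
```

```text
25.4 [ 434.2 -288.4  344.6] [[0.218, -0.003, -0.976], [0.976, 0.002, 0.218], [0.001, -1.0, 0.003]] 0.0 [ 0.5 -0.1  0.4]
```

View pics/wrist18a.png

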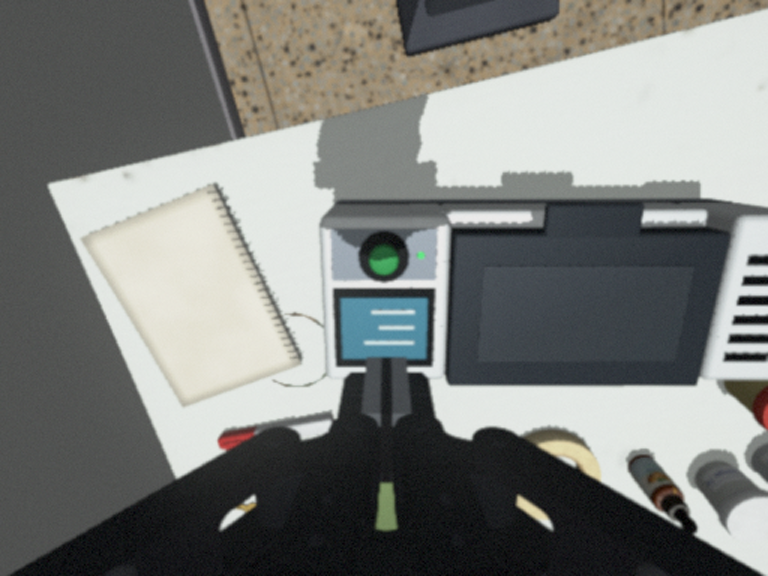

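View pics/side18a.png

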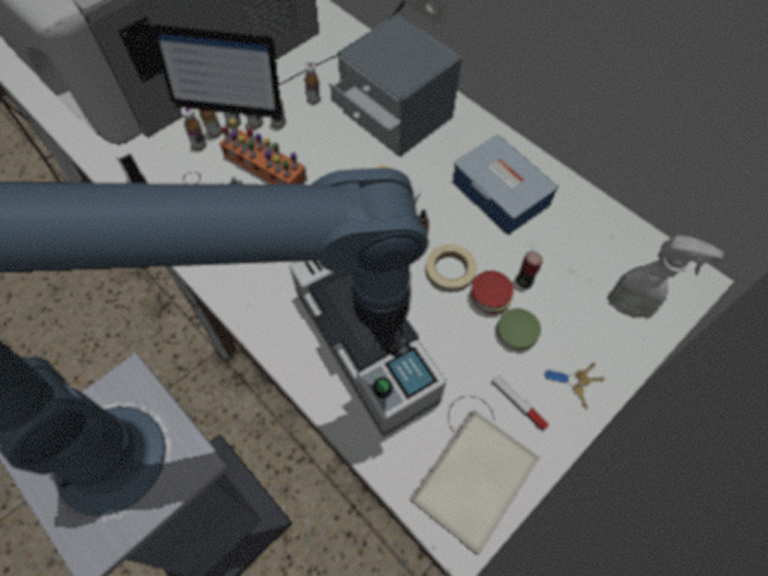

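View pics/scene18a.png

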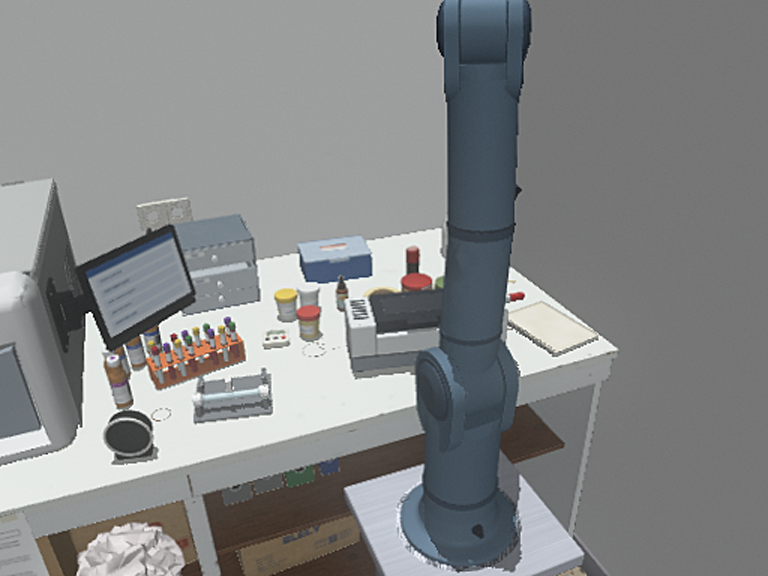

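```bash
python3 - <<'E'
from h import *
import pickle
o,W=pickle.load(open('w10.pkl','rb'))
f=lambda p,z: topol(atz(W,src(p,1.5,(0,0)),z)[0]).round(1)
print('cap end',f((491,242),88),'axis',f((340,242),77),f((440,242),77),'stopper top',f((390,250),121),'trough end',f((581,209),81),f((572,275),81),'hood edge top',f((308,250),132))
E
```

```text
cap end [-2.4 36.4 88. ] axis [ -0.3 -83.2  77. ] [-0.2 -2.2 77. ] stopper top [ -3.4 -43.2 121. ] trough end [-26.9 106.2  81. ] [ 26.5 105.9  81. ] hood edge top [  -5.9 -100.   132. ]
```

```bash
python3 -c "
from cell import env
print(env.finish_job())"
```

```text
the job is handed in; nothing more can be done
None
```

I laid the blue-capped tube in the V trough, slid it home, shut the lid, then pressed the measure key once. The job was handed in at about 25.5 s with the arm raised clear of everything.

- **Tube:** it lies on the trough's centre line, stopper up, within about 1 mm. It stopped firmly against the end stop at about 10 N. After I let go, a second push of about 6.5 N hardly moved it. In the picture taken before closing the lid, its free end was about 35.4 mm along the trough (35 mm expected when home). The lid now hides it, so I could not look again after that.
- **Lid:** fully shut. Its height under the fingertips matched the shut position, and it gave no further at 24 N.
- **Key:** it went rigid at about 22 N. Stepping back up, the spring force fell from 3.5 N to about 0.6 N over roughly 4 mm, which fits the 5 mm travel. My camera estimates of the key's height disagreed by about 6 mm (146 to 152 mm), so I relied on the force readings.
- **Rest of the bench:** the blank tube is still in its rest. The other things look unmoved in the last pictures, though the arm hid some of them in single views. The highest force I read at the end of any move was about 25 N.

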